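# Load one tier of a small top-hat kiln

## Task

Build one kiln tier on the hearth's floor slab: stand the two matching posts upright on it, one just inside each end and on the slab's centreline, with the small dish upright midway between them. Lay the loose kiln shelf level on the two posts, squarely above the floor slab, and stand the axolotl upright on the middle of the shelf. Leave the odd short and tall posts and the beaker where they are.

Things in the scene. Friction and masses are not known exactly. Their poses are not given: they have to be found in the camera images.
- hearth: Fixed kiln hearth: two cream firebricks in a black frame, 238 x 238 x 64 mm, with the fixed floor slab in its middle: tan and white, 65 mm (x) by 180 mm (y), 16 mm thick, top at z = 80 mm. Origin on the table under the slab's centre; y runs along the slab, ends at y = +90 and -90 mm. It stands left or right, turned up to 0.35 rad.
- ware_board: Fixed plywood ware board, 290 (x) x 310 (y) x 18 mm, origin at the centre of its underside on the table; the posts, the shelf and the ware start on its top at z = 18 mm, about 100 mm apart.
- post_a: One of the two matching posts, 60 mm tall, about 0.14 kg: cordierite kiln post (tan), 38 x 38 mm square, standing upright, a dark bore mark on its top; origin at the centre of its underside, z up, x and y square to its sides. It and post_b are alike and interchangeable.
- post_b: The other of the two matching posts, 60 mm tall, about 0.14 kg: cordierite kiln post (tan), 38 x 38 mm square, standing upright, a dark bore mark on its top; origin at the centre of its underside, z up, x and y square to its sides. 
- shelf: Kiln shelf, loose: a tan, white-washed slab 65 mm (x) by 180 mm (y), 16 mm thick, about 0.36 kg, lying flat on the ware board along its near side; origin at the centre of its underside, y along its length.
- dish: Small straight-sided open round dish of unglazed off-white clay, 62 mm outside diameter (foot 54 mm), 40 mm tall, wall 4 mm, about 0.07 kg; origin at the centre of its underside, z up.
- axolotl: Off-white clay axolotl figurine with blue gills, sitting upright, 78 mm tall, 0.12 kg; origin at the centre of its underside, z up, face to -x. Its head is a round barrel along y, 56 mm long, 44 mm thick (front to back), axis 56 mm above the underside: grip it there across x. Gills reach 39 mm out either side (y); the foot is 52 mm wide.
- post_short: Odd post, 30 mm tall: cordierite kiln post (tan), 38 x 38 mm square, standing upright, a dark bore mark on its top; origin at the centre of its underside, z up, x and y square to its sides. It stands on the ware board and is not used: leave it where it is.
- post_tall: Odd post, 80 mm tall: cordierite kiln post (tan), 38 x 38 mm square, standing upright, a dark bore mark on its top; origin at the centre of its underside, z up, x and y square to its sides. It stands on the ware board and is not used: leave it where it is.
- beaker: Off-white round beaker, 75 mm tall, 58 mm wide at the rim, 48 mm at the foot; origin at the centre of its underside. It stands on the ware board and is not used: leave it where it is.
There are look-alikes about, which are no part of the job. Leave any black look-alike of the dish alone.

How it is judged:
By the outcome, as a careful person would: the job done as asked, in the order asked, and still so for the second after the job is handed in, with the robot touching nothing.
It also fails if it takes over 128 s, if anything falls off the work surface, if the arm or the gripper's body presses on something with over 40 N, if the wrist force passes 120 N, or if a joint passes its speed limit or range.

## Robot

A 7-joint arm with a two-finger parallel gripper is mounted at the origin on the work surface. World frame = base frame: x ahead of the robot, y to its left, z up, the work surface at z = 0. Lengths are in m, angles in degrees, forces in N, time in s.
With the tool pointing down it reaches from about 0.425 to 0.825 m from the base axis. Payload 3.6 kg.
Tool frame: the origin (TCP) lies midway between the tips of the shut fingers; the grasp point (between the pads) lies 19 mm behind it; z points along the fingers, y is the line along which they close (so a half turn about z gives the same grasp; the last joint's range is limited). The gripper opens to 93 mm and grips with 3 to 60 N. Pads are 15 mm wide; open, the fingers measure 128 mm over their backs; the gripper's body (75 mm by 188 mm) begins 65 mm behind the grasp point.
Start: joints at [-78.409, 35.231, -0.722, 81.555, 0.464, 63.22, -2.315], TCP at [0.147, 0.633, 0.198] pointing down, gripper open.
Joint ranges: [-178.69, 178.69], [-17.37, 117.87], [-77.05, 75.6], [15.02, 138.74], [-78.02, 258.01], [0.78, 113.62], [-162.83, 162.83]. Speed limits (degrees/s): [159.86, 159.86, 180, 180, 180, 180, 180].

## Interface

Orientations are given as a 3x3 rotation matrix whose columns are the frame's x, y, z axes.
In Python, from workcell import * gives the robot as it stands.
- The arm moves only by the shell command python3 -m inch 'ROWS' [OPENING]. ROWS is a JSON object of lists of equal length, an entry for each row: "xyz": the shift along the world's x, y, z each as a share of 150 mm, from -1 to 1, a list of three; "dr": the turn, a rotation vector about the world's x, y, z each as a share of pi rad, from -1 to 1, a list of three. In form: {"xyz": [[tx, ty, tz], ...], "dr": [[wx, wy, wz], ...]}. A call has 1 to 10 rows; each row is the pose to reach, as a shift and turn from the pose commanded when the call began, turning the shorter way round; what a row does not reach only later rows make up. A row lasts 1/10 s, in which the tool goes at most 50 mm and 8.59 degrees, less where a joint would pass 70% of its speed; a pose out of reach is approached as far as the arm can. A call with a number of a shift or a turn outside -1 to 1 is refused whole. A call with a gripper value outside its range is refused whole. OPENING is the closure, from -1 (fully open) to 1 (shut), set as the call begins (- or left out, the last holds). The fingers move at their own pace and stop on an object; the grip force is fixed at half the most. Time passes only in rows, so rows that repeat a pose let the fingers close. It gives the time, the measured TCP pose, the force, the opening and the grip force at its end, in the units of the state.
- observe(): the state, without advancing time (a new reading comes with each control period).
- camera(name): name is "scene" or "side" or "wrist"; returns a dict with "pixels" (384x512x3 uint8, red, green, blue), "vertical_fov" (degrees; the focal length in pixels is half the picture's height over the tangent of half this angle, whatever the lens; pixels are square), "cx", "cy" (the principal point, pixels), "cam_to_world" (4x4, takes a point from camera to world coordinates); the wrist camera has in their place "tool_from_camera" (4x4, takes a point from camera to tool coordinates, whose origin is the TCP and whose axes are the flange's). Camera axes: x right, y down, z forward; pixel columns grow to the right and rows downward; lengths in m; the calibration is good to about 2 mm. A picture is of the moment at which its call begins: read the wrist's pose just before it. There is no depth.
- hand_in(): hands the job in; it is judged then, once.
The state is a dict: "time_s": time; "joint_pos": joint angles; "joint_vel": joint speeds; "joint_torque": joint torques, N m; "eef_pos": TCP position; "ee_rot": TCP orientation; "ft_force": force on the tool from outside, world axes, zero at the start; "ft_torque": the same for the moment, N m; "opening": opening from 0.0 (shut) to 1.0 (fully open); "grip_force": force on a finger pad.
Only numpy, scipy, OpenCV 4.12 (cv2) and the standard library are available. Lean on these libraries where they do the work, as an engineer would, in place of code of your own. Each camera call takes 0.05 s, during which the arm holds its last target. There are 200 camera calls.

## Working session

There is one attempt and no reset: what is moved stays moved. The work goes in short steps, Python scripts to look and compute and a shell command to move; the robot and the scene stay as the last step left them, time stands still between calls to the robot, and variables do not carry over. Pictures are saved under pics/ and viewed, at most 16 in all, crops included, and the job is handed in when it is done.

```bash
ls; mkdir -p pics; cat > h.py <<'E'
from workcell import *
import numpy as np, cv2
def snap(n,f):
    s=observe(); c=camera(n); cv2.imwrite('pics/'+f,cv2.cvtColor(c['pixels'],cv2.COLOR_RGB2BGR)); 
    if n=='wrist':
        T=np.eye(4);T[:3,:3]=s['ee_rot'];T[:3,3]=s['eef_pos'];c['cam_to_world']=T@np.array(c['tool_from_camera'])
    np.savez('pics/'+f+'.npz',M=c['cam_to_world'],f=192/np.tan(np.radians(c['vertical_fov']/2)),cx=c['cx'],cy=c['cy']);return c
def ray(f,u,v,z):
    d=np.load('pics/'+f+'.npz');M=d['M'];r=M[:3,:3]@np.array([(u-d['cx'])/d['f'],(v-d['cy'])/d['f'],1]);o=M[:3,3]
    return o+r*(z-o[2])/r[2]
def proj(f,p):
    d=np.load('pics/'+f+'.npz');M=d['M'];q=M[:3,:3].T@(np.array(p)-M[:3,3]);return q[:2]/q[2]*d['f']+[d['cx'],d['cy']]
E
python3 - <<'E'
from h import *
s=observe();print(s['time_s'],s['eef_pos'],np.round(s['ee_rot'],3))
for n in('scene','side','wrist'):
    c=snap(n,n+'0.png');print(n,{k:(np.round(v,3).tolist()) for k,v in c.items() if k!='pixels'})
a=[cv2.imread(f'pics/{n}0.png') for n in('scene','side')]
cv2.imwrite('pics/both0.png',np.vstack(a)[:, :])
E
```

```text
pics
0.0 [0.14721934 0.63226427 0.19699863] [[-0.974  0.227 -0.001]
 [ 0.227  0.974 -0.002]
 [-0.    -0.003 -1.   ]]
scene {'vertical_fov': 43.684, 'cx': 259.255, 'cy': 196.44, 'cam_to_world': [[-0.865, 0.427, -0.264, 0.927], [0.502, 0.736, -0.454, 0.596], [-0.0, -0.525, -0.851, 1.153], [0.0, 0.0, 0.0, 1.0]]}
side {'vertical_fov': 50.894, 'cx': 258.64, 'cy': 194.138, 'cam_to_world': [[0.855, -0.38, 0.354, 0.198], [-0.519, -0.617, 0.591, -0.633], [-0.006, -0.689, -0.725, 0.834], [0.0, 0.0, 0.0, 1.0]]}
wrist {'vertical_fov': 59.358, 'cx': 258.219, 'cy': 193.255, 'tool_from_camera': [[-0.0, -0.964, -0.267, 0.075], [1.0, -0.0, -0.0, -0.001], [0.0, -0.267, 0.964, -0.188], [0.0, 0.0, 0.0, 1.0]], 'cam_to_world': [[0.227, 0.939, 0.26, 0.074], [0.974, -0.218, -0.063, 0.649], [-0.003, 0.267, -0.964, 0.385], [0.0, 0.0, 0.0, 1.0]]}
```

View pics/scene0.png

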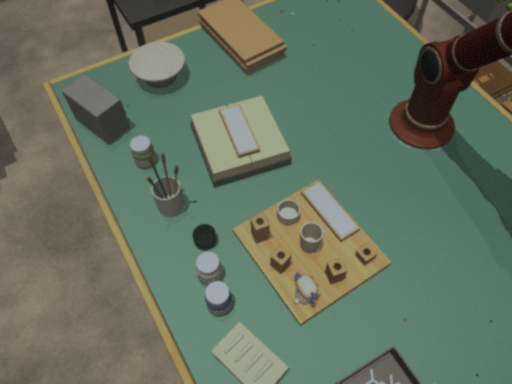

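View pics/side0.png

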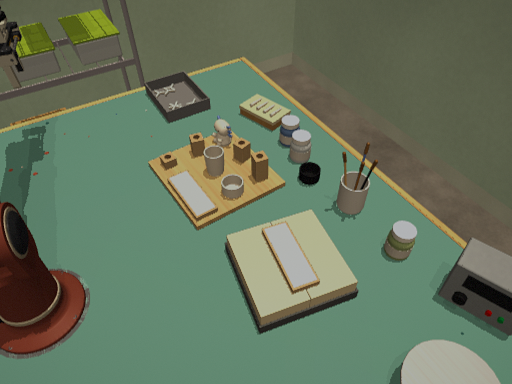

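Scene: the board is at about (310,250) and the hearth at (240,138). Side: the board is at (215,175) and the hearth at (290,265). I'll enlarge crops for measuring.

```bash
python3 - <<'E'
import cv2
a=cv2.imread('pics/scene0.png')[175:320,225:395];cv2.imwrite('pics/sc.png',cv2.resize(a,None,fx=4,fy=4,interpolation=cv2.INTER_CUBIC))
a=cv2.imread('pics/side0.png')[110:325,145:360];cv2.imwrite('pics/sd.png',cv2.resize(a,(600,600),interpolation=cv2.INTER_CUBIC))
from h import *
for n,u,v,z in[('slab',240,130,.08),('postA?',281,258,.07),('p2',337,267,.07),('p3',261,223,.09),('p4',368,250,.04),('dish',289,207,.058),('shelf',331,209,.034),('axo',307,288,.07),('beaker',312,232,.09),('board',234,236,.018),('b2',388,262,.018),('b3',320,183,.018),('b4',305,314,.018)]:
  p=ray('scene0.png',u,v,z);print(n,p.round(3),np.hypot(p[0],p[1]).round(3))
E
```

```text
slab [ 0.53  -0.199  0.08 ] 0.566
postA? [0.635 0.198 0.07 ] 0.665
p2 [0.529 0.287 0.07 ] 0.602
p3 [0.634 0.099 0.09 ] 0.641
p4 [0.423 0.28  0.04 ] 0.507
dish [0.536 0.079 0.058] 0.542
shelf [0.433 0.13  0.034] 0.452
axo [0.622 0.296 0.07 ] 0.689
beaker [0.536 0.184 0.09 ] 0.567
board [0.695 0.063 0.018] 0.698
b2 [0.389 0.327 0.018] 0.508
b3 [0.404 0.037 0.018] 0.406
b4 [0.648 0.334 0.018] 0.729
```

View pics/sc.png

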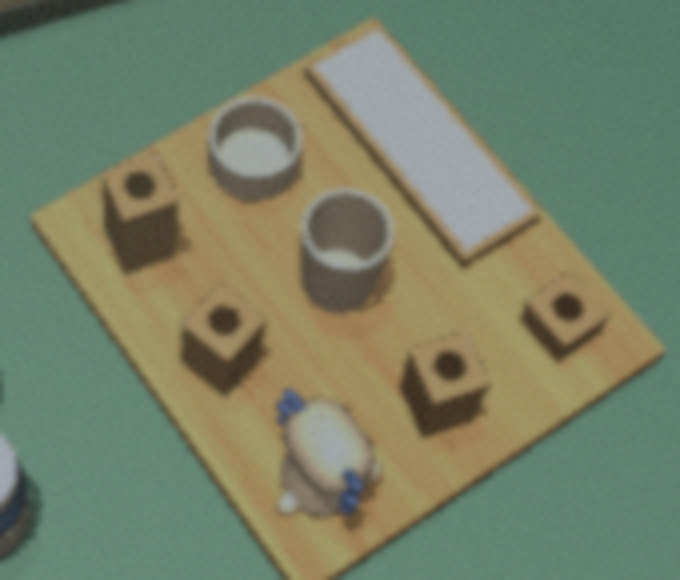

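View pics/sd.png

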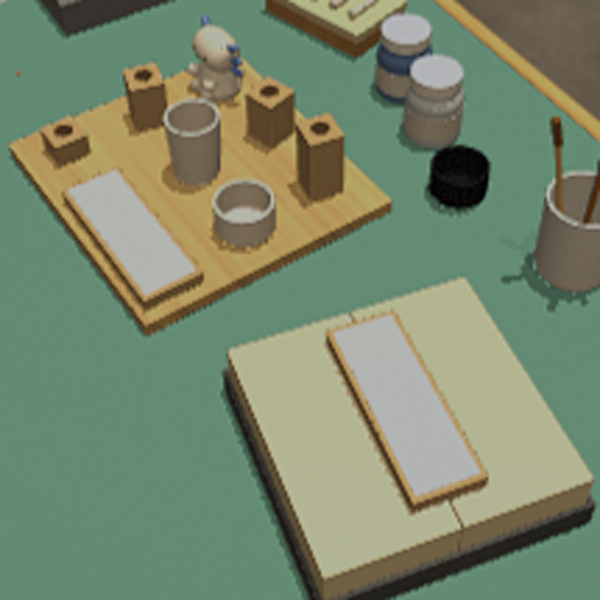

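Scene crop: the matching posts look to be the ones with tops at about (281,256) and (337,267), with the tall post by the dish and the short one alone at the corner. In the side view the hearth and board are clear. Next I'll move the wrist camera over the board.

```bash
R='x'
python3 -m inch '{"xyz":[[0.2,-0.2,0.2],[0.5,-0.5,0.2],[0.85,-0.98,0.2],[0.85,-0.98,0.2],[0.85,-0.98,0.2],[0.85,-0.98,0.2]],"dr":[[0,0,0],[0,0,0],[0,0,0],[0,0,0],[0,0,0],[0,0,0]]}' -1
python3 -m inch '{"xyz":[[0.2,-0.2,0.2],[0.5,-0.5,0.2],[0.85,-0.98,0.2],[0.85,-0.98,0.2],[0.85,-0.98,0.2],[0.85,-0.98,0.2]],"dr":[[0,0,0],[0,0,0],[0,0,0],[0,0,0],[0,0,0],[0,0,0]]}' -1
python3 -m inch '{"xyz":[[0.2,-0.2,0.2],[0.5,-0.5,0.2],[0.8,-0.95,0.2],[0.8,-0.95,0.2],[0.8,-0.95,0.2],[0.8,-0.95,0.2],[0.8,-0.95,0.2],[0.8,-0.95,0.2]],"dr":[[0,0,0],[0,0,0],[0,0,0],[0,0,0],[0,0,0],[0,0,0],[0,0,0],[0,0,0]]}' -1
python3 - <<'E'
from h import *
snap('wrist','w1.png')
cv2.imwrite('pics/w1b.png',cv2.resize(cv2.imread('pics/w1.png'),(800,600),interpolation=cv2.INTER_CUBIC))
E
```

```text
time_s: 0.75
eef_pos: [0.2764, 0.4846, 0.2283]
ee_rot: [[-0.973, 0.231, 0.0], [0.231, 0.973, -0.0], [-0.0, -0.0, -1.0]]
ft_force: [-0.7, 0.4, -0.4]
opening: 1.004
grip_force: 0.0
time_s: 1.35
eef_pos: [0.4025, 0.3395, 0.258]
ee_rot: [[-0.974, 0.228, -0.001], [0.228, 0.974, 0.001], [0.001, 0.0, -1.0]]
ft_force: [-0.0, 0.5, 0.1]
opening: 1.003
grip_force: 0.0
time_s: 2.15
eef_pos: [0.5211, 0.1998, 0.288]
ee_rot: [[-0.975, 0.221, -0.001], [0.221, 0.975, 0.001], [0.001, 0.001, -1.0]]
ft_force: [0.5, 0.2, 0.9]
opening: 1.0
grip_force: 0.0
```

View pics/w1b.png

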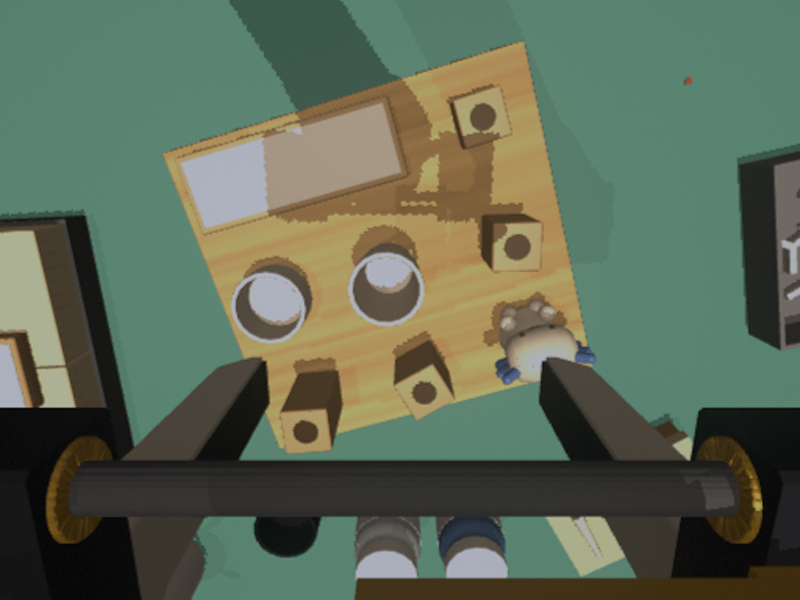

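Wrist: the board fills the middle. The matching posts' bores are at about (517,246) and (424,393) in the enlargement, the dish is at (270,305), the axolotl at (540,350) and the shelf at (290,165). I'll make a composite enlargement for angles.

```bash
python3 - <<'E'
from h import *
a=cv2.imread('pics/w1.png')
def crop(u,v,w,h,s): return cv2.resize(a[v:v+h,u:u+w],(w*s,h*s),interpolation=cv2.INTER_CUBIC)
top=np.hstack([crop(300,130,60,60,5),crop(245,205,60,65,5)[:300]])
bot=np.hstack([crop(310,185,75,60,5)[:, :300],cv2.resize(crop(100,55,165,100,2)[:, :300],(300,200))if 0 else np.pad(crop(100,55,150,100,2),((0,100),(0,0),(0,0)))])
cv2.imwrite('pics/comp.png',np.vstack([top,bot]))
g=a.max(2)
for (u,v) in[(331,157),(271,251)]:
    p=g[v-12:v+13,u-12:u+13];m=(p<95).astype(np.uint8);n,l,st,ce=cv2.connectedComponentsWithStats(m);k=l[12,12];c=ce[k]+[u-12,v-12];print(c,st[k],ray('w1.png',*c,.078))
E
```

```text
[330.71578947 156.92631579] [  0   0  25  25 570] [0.5305214  0.28536655 0.078     ]
[271.11805556 250.96527778] [  6   6  14  13 144] [0.63394804 0.19037964 0.078     ]
```

View pics/comp.png

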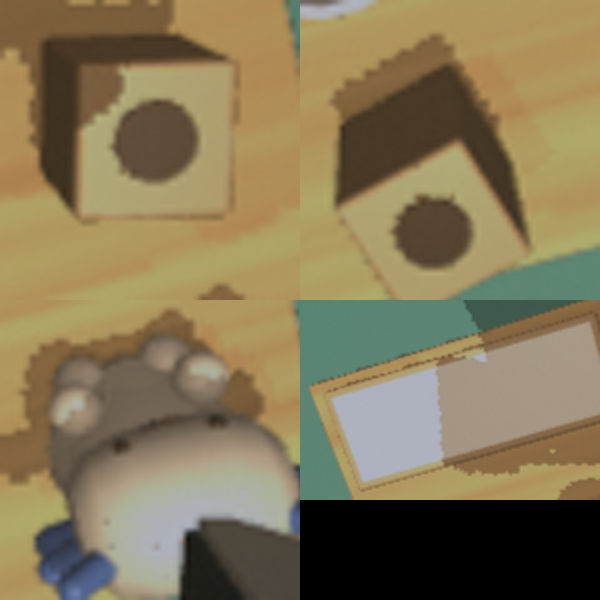

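```bash
python3 - <<'E'
from h import *
def pts(f,L,z): return np.array([ray(f,u,v,z) for u,v in L])
def rep(n,P):
    d=np.diff(np.vstack([P,P[:1]]),axis=0);print(n,P.mean(0).round(4),np.hypot(d[:,0],d[:,1]).round(4),np.degrees(np.arctan2(d[:,1],d[:,0])).round(1))
rep('p2',pts('w1.png',[(300+x/5,130+y/5) for x,y in[(80,65),(235,62),(230,215),(83,217)]],.078))
rep('p1',pts('w1.png',[(245+x/5,205+y/5) for x,y in[(37,207),(162,142),(228,252)]],.078))
k=.64
rep('shelf',pts('w1.png',[(x*k,y*k) for x,y in[(177,163),(388,97),(408,172),(205,233)]],.034))
rep('gill',pts('w1.png',[(x*k,y*k) for x,y in[(508,371),(586,355)]],.074))
rep('dish',pts('w1.png',[(x*k,y*k) for x,y in[(232,306),(269,271),(306,306),(269,342)]],.058))
rep('board',pts('w1.png',[(x*k,y*k) for x,y in[(165,153),(524,42),(590,360)]],.018))
# scene checks
rep('S p2',pts('scene0.png',[(225+450/4,175+366/4)],.078));rep('S p1',pts('scene0.png',[(225+224/4,175+320/4)],.078))
rep('S dish',pts('scene0.png',[(225+255/4,175+144/4)],.058))
rep('S shelf',pts('scene0.png',[(225+x/4,175+y/4) for x,y in[(376,22),(537,217),(465,262),(308,72)]],.034))
rep('S gill',pts('scene0.png',[(225+x/4,175+y/4) for x,y in[(290,405),(350,490)]],.074))
rep('D slab',pts('side0.png',[(145+x*215/600,110+y*215/600) for x,y in[(329,332),(395,312),(487,478),(415,503)]],.08))
rep('D p1,p2',pts('side0.png',[(145+x*215/600,110+y*215/600) for x,y in[(271,91),(144,75)]],.078))
rep('S slab',pts('scene0.png',[(220,110),(239,104),(259,150),(239,155)],.08))
E
```

```text
p2 [0.5321 0.2859 0.078 ] [0.0365 0.0368 0.0354 0.0366] [  78.3  -10.7 -102.   170.9]
p1 [0.6267 0.1951 0.078 ] [0.0365 0.0352 0.0509] [ 106.5   17.1 -117.2]
shelf [0.4363 0.1262 0.034 ] [0.1789 0.0595 0.1777 0.0594] [  93.5    2.7  -86.5 -176.2]
gill [0.6328 0.294  0.074 ] [0.0644 0.0644] [ 89.8 -90.2]
dish [0.5398 0.0809 0.058 ] [0.0439 0.041  0.0454 0.0424] [ 119.4   31.2  -58.9 -150.8]
board [0.483  0.2316 0.018 ] [0.3073 0.2814 0.4169] [  93.2    3.3 -129.2]
S p2 [0.5303 0.2891 0.078 ] [0.] [0.]
S p1 [0.6327 0.1946 0.078 ] [0.] [0.]
S dish [0.5433 0.0892 0.058 ] [0.] [0.]
S shelf [0.4374 0.1312 0.034 ] [0.1815 0.0602 0.174  0.0646] [  91.8    3.1  -87.  -170.3]
S gill [0.6255 0.2917 0.074 ] [0.0624 0.0624] [ 91.7 -88.3]
D slab [ 0.5297 -0.2141  0.08  ] [0.0614 0.1763 0.0603 0.1762] [ -10.5 -100.5  169.4   79.9]
D p1,p2 [0.5829 0.2345 0.078 ] [0.1398 0.1398] [137.2 -42.8]
S slab [ 0.5307 -0.2041  0.08  ] [0.0606 0.182  0.0583 0.176 ] [ 172.9   79.1  -12.8 -100.2]
```

```bash

python3 -m inch '{"xyz":[[0.06,0.3,-0.1],[0.06,0.575,-0.3],[0.06,0.575,-0.6],[0.06,0.575,-0.9],[0.06,0.575,-1],[0.06,0.575,-1],[0.06,0.575,-1],[0.06,0.575,-1]],"dr":[[0,0,0.01],[0,0,0.01],[0,0,0.01],[0,0,0.01],[0,0,0.01],[0,0,0.01],[0,0,0.01],[0,0,0.01]]}' -0.29
python3 - <<'E'
from h import *
s=observe();print(s['joint_pos'],s['eef_pos'],np.degrees(np.arctan2(s['ee_rot'][1][1],s['ee_rot'][0][1])))
snap('wrist','w2.png')
cv2.imwrite('pics/w2b.png',cv2.resize(cv2.imread('pics/w2.png'),(800,600),interpolation=cv2.INTER_CUBIC))
E
```

```text
time_s: 3.0
eef_pos: [0.5325, 0.2839, 0.1401]
ee_rot: [[-0.981, 0.195, 0.003], [0.195, 0.981, 0.002], [-0.003, 0.003, -1.0]]
ft_force: [0.3, -0.3, 0.1]
opening: 0.644
grip_force: 0.0
[-32.49663845  34.31668742   3.82951171  94.177264    -2.7754414
  51.37614952  51.12102502] [0.53246229 0.28387811 0.14007699] 78.72857633573467
```

View pics/w2b.png

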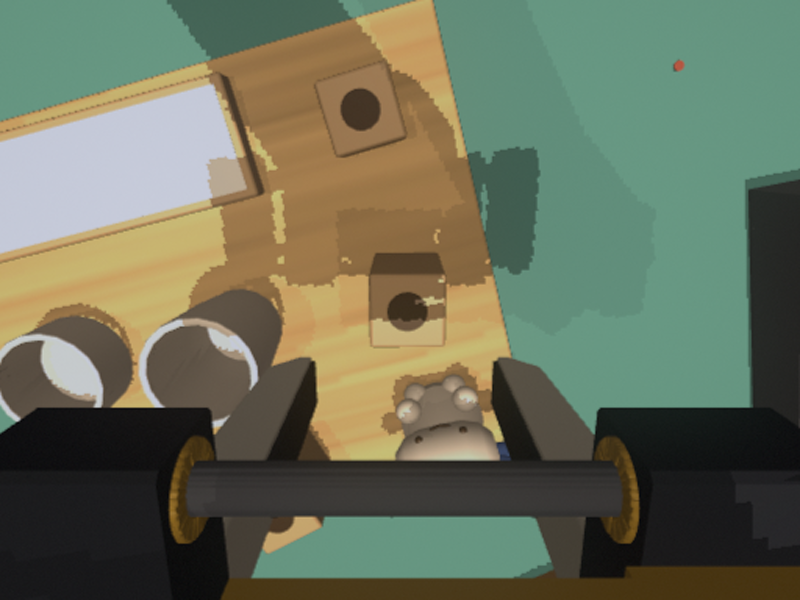

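Wrist: the p2 bore is at about (407,311) in the enlargement, between the fingers and squared to them. I'll check the offset and descend.

```bash

python3 - <<'E'
from h import *
P=np.array([ray('w2.png',x*.64,y*.64,.078) for x,y in[(370,275),(445,275),(445,346),(371,346)]]);print(P.mean(0),np.diff(P,axis=0).round(4),ray('w2.png',407*.64,311*.64,.078))
E
python3 -m inch '{"xyz":[[0,0.01,-0.2],[0,0.01,-0.4],[0,0.01,-0.6],[0,0.01,-0.72],[0,0.01,-0.72],[0,0.01,-0.72]],"dr":[[0,0,0],[0,0,0],[0,0,0],[0,0,0],[0,0,0],[0,0,0]]}' -0.29
```

```text
[0.53197837 0.28533538 0.078     ] [[ 0.0072  0.0357  0.    ]
 [ 0.0361 -0.0064  0.    ]
 [-0.0073 -0.0366  0.    ]] [0.53181568 0.28498314 0.078     ]
time_s: 3.65
eef_pos: [0.5324, 0.2848, 0.0314]
ee_rot: [[-0.981, 0.196, 0.002], [0.196, 0.981, 0.001], [-0.002, 0.001, -1.0]]
ft_force: [-0.3, -1.2, -1.2]
opening: 0.645
grip_force: 0.0
```

```bash

python3 -m inch '{"xyz":[[0,0,0],[0,0,0],[0,0,0],[0,0,0],[0,0,0],[0,0,0]],"dr":[[0,0,0],[0,0,0],[0,0,0],[0,0,0],[0,0,0],[0,0,0]]}' 1
python3 -m inch '{"xyz":[[0,0,0.1],[0,0,0.3],[0,0,0.6],[0,0,0.9],[0,0,1],[0,0,1],[0,0,1]],"dr":[[0,0,0],[0,0,0],[0,0,0],[0,0,0],[0,0,0],[0,0,0],[0,0,0]]}' 
python3 -m inch '{"xyz":[[0,-0.15,0.1],[0,-0.4,0.2],[0,-0.65,0.3],[0,-0.9,0.3],[0,-0.9,0.3],[0,-0.9,0.3]],"dr":[[0,0,0],[0,0,0],[0,0,0],[0,0,0],[0,0,0],[0,0,0]]}' 
python3 -m inch '{"xyz":[[0,-0.25,0],[0,-0.5,0],[0,-0.75,0],[0,-0.9,0],[0,-0.9,0]],"dr":[[0,0,0],[0,0,0],[0,0,0],[0,0,0],[0,0,0]]}' 
python3 -m inch '{"xyz":[[0,-0.25,0],[0,-0.5,0],[0,-0.75,0],[0,-0.9,0],[0,-0.9,0],[0,-0.9,0],[0,-0.9,0]],"dr":[[0,0,0],[0,0,0],[0,0,0],[0,0,0],[0,0,0],[0,0,0],[0,0,0]]}' 
python3 - <<'E'
from h import *
snap('wrist','w3.png')
cv2.imwrite('pics/w3b.png',cv2.resize(cv2.imread('pics/w3.png'),(800,600),interpolation=cv2.INTER_CUBIC))
E
```

```text
time_s: 4.25
eef_pos: [0.5321, 0.2849, 0.0312]
ee_rot: [[-0.981, 0.196, 0.002], [0.196, 0.981, 0.001], [-0.001, 0.002, -1.0]]
ft_force: [-0.8, 0.3, 6.3]
opening: 0.408
grip_force: 30.0
time_s: 4.95
eef_pos: [0.5302, 0.2836, 0.1786]
ee_rot: [[-0.981, 0.196, -0.003], [0.196, 0.981, -0.002], [0.002, -0.002, -1.0]]
ft_force: [0.3, -0.4, -1.8]
opening: 0.408
grip_force: 30.0
time_s: 5.55
eef_pos: [0.5301, 0.148, 0.223]
ee_rot: [[-0.98, 0.199, -0.005], [0.199, 0.98, -0.001], [0.004, -0.002, -1.0]]
ft_force: [-0.2, 0.1, -0.8]
opening: 0.41
grip_force: 30.0
time_s: 6.05
eef_pos: [0.5307, 0.0112, 0.2236]
ee_rot: [[-0.98, 0.201, -0.003], [0.201, 0.98, -0.002], [0.003, -0.003, -1.0]]
ft_force: [0.1, 0.2, -1.4]
opening: 0.407
grip_force: 30.0
time_s: 6.75
eef_pos: [0.5318, -0.1171, 0.2244]
ee_rot: [[-0.982, 0.191, -0.001], [0.191, 0.982, 0.002], [0.002, 0.002, -1.0]]
ft_force: [-0.7, 0.5, -2.3]
opening: 0.406
grip_force: 30.0
```

View pics/w3b.png

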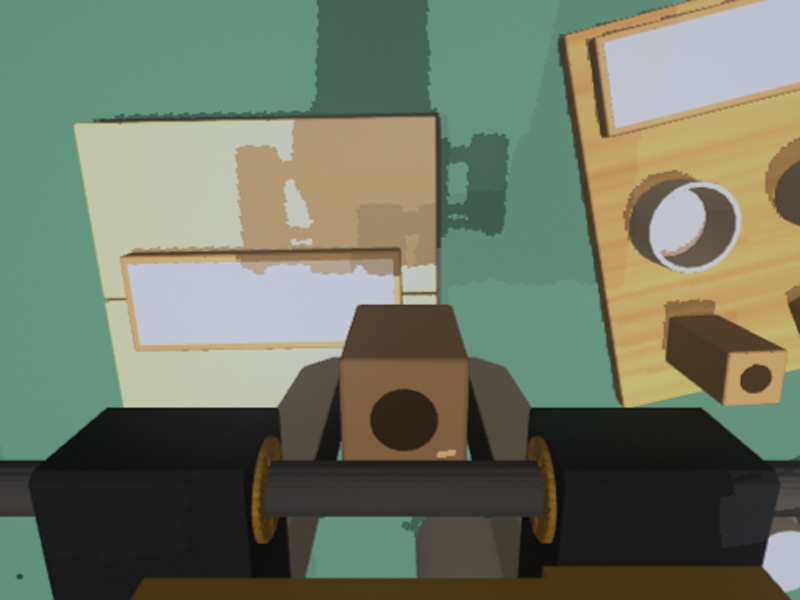

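Wrist: the slab's top face spans about (122,258) to (400,250) along its near edge and ends at (135,350) on the lower left. The post is held straight.

```bash

python3 - <<'E'
from h import *
P=np.array([ray('w3.png',x*.64,y*.64,.08) for x,y in[(122,260),(400,252),(136,350)]]);d=P[1]-P[0];e=P[2]-P[0]
L=np.hypot(*d[:2]);a=np.degrees(np.arctan2(d[1],d[0]));print(P.round(4),L,a,np.hypot(*e[:2]),np.degrees(np.arctan2(e[1],e[0])))
a=np.radians(80);y=np.array([np.cos(a),np.sin(a)]);x=np.array([y[1],-y[0]])
c1=P[0,:2]+90*y/1e3+32.5*x/1e3;c2=P[1,:2]-90*y/1e3+32.5*x/1e3;c3=P[2,:2]+90*y/1e3-32.5*x/1e3;print(c1,c2,c3)
E
```

```text
[[ 0.4863 -0.2926  0.08  ]
 [ 0.5154 -0.1169  0.08  ]
 [ 0.5466 -0.3037  0.08  ]] 0.1781458219415428 80.60527140062179 0.061346648563553235 -10.407317583628364
[ 0.53391746 -0.20963728] [ 0.53174046 -0.21114629] [ 0.53024236 -0.2094321 ]
```

```bash

python3 -m inch '{"xyz":[[-0.02,-0.25,0],[-0.05,-0.5,0],[-0.08,-0.75,0],[-0.08,-1,-0.2],[-0.08,-1,-0.4],[-0.08,-1,-0.5],[-0.08,-1,-0.5],[-0.08,-1,-0.5]],"dr":[[0,0,0.006],[0,0,0.006],[0,0,0.006],[0,0,0.006],[0,0,0.006],[0,0,0.006],[0,0,0.006],[0,0,0.006]]}' 
python3 - <<'E'
from h import *
s=observe();e=s['eef_pos'];print((np.array([.5195,-.276,.094])-e)/.15,np.degrees(np.arctan2(s['ee_rot'][1][1],s['ee_rot'][0][1])))
E
```

```text
time_s: 7.6
eef_pos: [0.5204, -0.2694, 0.1505]
ee_rot: [[-0.985, 0.175, 0.001], [0.175, 0.985, 0.0], [-0.001, 0.001, -1.0]]
ft_force: [0.6, 0.1, -0.2]
opening: 0.405
grip_force: 30.0
[-0.00605971 -0.04398755 -0.37643114] 79.91089011888121
```

```bash

python3 -m inch '{"xyz":[[0,-0.044,-0.1],[0,-0.044,-0.2],[0,-0.044,-0.27],[0,-0.044,-0.32],[0,-0.044,-0.35],[0,-0.044,-0.37],[0,-0.044,-0.375],[0,-0.044,-0.375]],"dr":[[0,0,0],[0,0,0],[0,0,0],[0,0,0],[0,0,0],[0,0,0],[0,0,0],[0,0,0]]}' 
python3 - <<'E'
from h import *
s=observe();print(s['ft_force'],s['eef_pos'])
E
```

```text
time_s: 8.4
eef_pos: [0.5196, -0.2774, 0.0941]
ee_rot: [[-0.984, 0.178, 0.001], [0.178, 0.984, -0.0], [-0.001, -0.0, -1.0]]
ft_force: [-0.4, -1.1, -2.1]
opening: 0.408
grip_force: 30.0
[-0.41510408 -1.13008525 -2.11148089] [ 0.51962164 -0.27744103  0.09414263]
```

```bash

python3 -m inch '{"xyz":[[0,0,-0.005],[0,0,-0.008],[0,0,-0.008]],"dr":[[0,0,0],[0,0,0],[0,0,0]]}' 
python3 -m inch '{"xyz":[[0,0,0],[0,0,0],[0,0,0],[0,0,0],[0,0,0.15],[0,0,0.4],[0,0,0.7],[0,0,0.7]],"dr":[[0,0,0],[0,0,0],[0,0,0],[0,0,0],[0,0,0],[0,0,0],[0,0,0],[0,0,0]]}' -0.29
python3 -m inch '{"xyz":[[0,0.2,0],[0.1,0.5,0],[0.25,0.8,0],[0.25,1,0],[0.25,1,0]],"dr":[[0,0,0],[0,0,0],[0,0,0],[0,0,0],[0,0,0]]}'
python3 -m inch '{"xyz":[[0,0.3,0],[0.1,0.6,0],[0.25,0.9,0],[0.25,1,0],[0.25,1,0]],"dr":[[0,0,-0.04],[0,0,-0.08],[0,0,-0.12],[0,0,-0.16],[0,0,-0.16]]}'
python3 -m inch '{"xyz":[[0,0.3,0],[0.1,0.6,0],[0.25,0.9,0],[0.25,1,0],[0.25,1,0],[0.25,1,-0.2],[0.25,1,-0.2],[0.25,1,-0.2]],"dr":[[0,0,-0.04],[0,0,-0.08],[0,0,-0.12],[0,0,-0.16],[0,0,-0.19],[0,0,-0.19],[0,0,-0.19],[0,0,-0.19]]}'
python3 - <<'E'
from h import *
s=observe();e=s['eef_pos'];print((np.array([.634,.190,.03])-e)/.15,np.degrees(np.arctan2(s['ee_rot'][1][1],s['ee_rot'][0][1])))
c=snap('wrist','w4.png');cv2.imwrite('pics/w4b.png',cv2.resize(cv2.imread('pics/w4.png'),(800,600),interpolation=cv2.INTER_CUBIC))
E
```

```text
time_s: 8.7
eef_pos: [0.5197, -0.2774, 0.0932]
ee_rot: [[-0.984, 0.178, 0.001], [0.178, 0.984, -0.0], [-0.001, -0.0, -1.0]]
ft_force: [-1.0, 0.3, 0.8]
opening: 0.402
grip_force: 30.0
time_s: 9.5
eef_pos: [0.5232, -0.2797, 0.2043]
ee_rot: [[-0.984, 0.178, 0.012], [0.178, 0.984, -0.007], [-0.013, -0.004, -1.0]]
ft_force: [1.0, -0.5, 0.3]
opening: 0.645
grip_force: 0.0
time_s: 10.0
eef_pos: [0.5577, -0.1198, 0.1969]
ee_rot: [[-0.986, 0.167, -0.001], [0.167, 0.986, 0.005], [0.002, 0.005, -1.0]]
ft_force: [-0.6, 0.8, -0.4]
opening: 0.645
grip_force: 0.0
time_s: 10.5
eef_pos: [0.5943, 0.026, 0.1967]
ee_rot: [[-0.78, 0.625, -0.001], [0.625, 0.78, 0.001], [0.002, -0.0, -1.0]]
ft_force: [0.1, 0.3, 0.6]
opening: 0.645
grip_force: 0.0
time_s: 11.3
eef_pos: [0.6319, 0.1698, 0.1675]
ee_rot: [[-0.287, 0.958, -0.001], [0.958, 0.287, -0.002], [-0.001, -0.002, -1.0]]
ft_force: [-0.3, -0.5, 0.2]
opening: 0.647
grip_force: 0.0
[ 0.01427774  0.13486944 -0.91674017] 16.66775612749061
```

View pics/w4b.png

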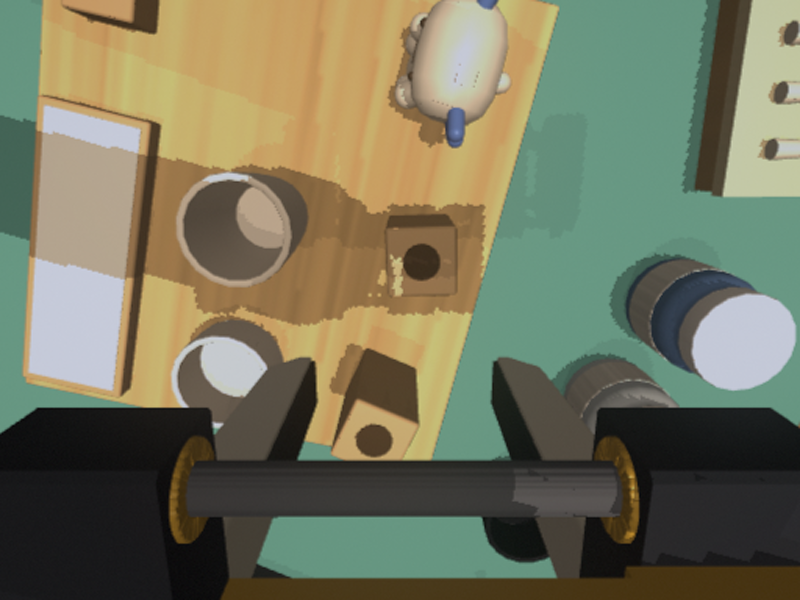

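Wrist: p1 is square to the gripper with its bore at (421,261). The axolotl gills are at (486,2) and (456,125), and the dish rim is around (222,380).

```bash

python3 - <<'E'
from h import *
r=lambda x,y,z:ray('w4.png',x*.64,y*.64,z)
p=r(421,261,.078);print(p,np.mean([r(x,y,.078) for x,y in[(388,228),(455,229),(456,296),(389,297)]],0),'delta',(p-observe()['eef_pos'])/.15)
print('head L/R edge',r(413,85,.074),r(508,85,.074),'gills',r(486,2,.074),r(456,127,.074),'dish left',r(172,380,.058),'axo crown ctr',r(461,62,.09))
E
```

```text
[0.63392994 0.19063495 0.078     ] [0.6347821  0.18969454 0.078     ] delta [ 0.00918651  0.13526241 -0.60312173]
head L/R edge [0.60418255 0.27382683 0.074     ] [0.64945618 0.28734896 0.074     ] gills [0.62688217 0.31919799 0.074     ] [0.63088254 0.26108187 0.074     ] dish left [0.51131033 0.07231287 0.058     ] axo crown ctr [0.62297158 0.2878344  0.09      ]
```

```bash

python3 -m inch '{"xyz":[[0.012,0.07,0],[0.012,0.134,-0.1],[0.012,0.134,-0.3],[0.012,0.134,-0.6],[0.012,0.134,-0.8],[0.012,0.134,-0.91],[0.012,0.134,-0.91],[0.012,0.134,-0.91]],"dr":[[0,0,0],[0,0,0],[0,0,0],[0,0,0],[0,0,0],[0,0,0],[0,0,0],[0,0,0]]}' 
python3 -m inch '{"xyz":[[0,0,0],[0,0,0],[0,0,0],[0,0,0],[0,0,0],[0,0,0]],"dr":[[0,0,0],[0,0,0],[0,0,0],[0,0,0],[0,0,0],[0,0,0]]}' 1
python3 -m inch '{"xyz":[[0,0,0.1],[0,0,0.3],[0,0,0.6],[0,0,0.9],[0,0,1],[0,0,1],[0,0,1]],"dr":[[0,0,0],[0,0,0],[0,0,0],[0,0,0],[0,0,0],[0,0,0],[0,0,0]]}' 
python3 -m inch '{"xyz":[[-0.05,-0.15,0],[-0.1,-0.4,0],[-0.2,-0.65,0],[-0.25,-0.9,0],[-0.25,-0.9,0]],"dr":[[0,0,-0.02],[0,0,-0.04],[0,0,-0.06],[0,0,-0.08],[0,0,-0.08]]}' 
python3 -m inch '{"xyz":[[-0.05,-0.25,0],[-0.15,-0.5,0],[-0.25,-0.75,0],[-0.36,-0.9,0],[-0.36,-1,0],[-0.36,-1.0,0],[-0.36,-1.0,0]],"dr":[[0,0,-0.02],[0,0,-0.04],[0,0,-0.06],[0,0,-0.07],[0,0,-0.07],[0,0,-0.07],[0,0,-0.07]]}' 
python3 - <<'E'
from h import *
s=observe();e=s['eef_pos'];print((np.array([.5425,-.144,.0945])-e)/.15,np.degrees(np.arctan2(s['ee_rot'][1][1],s['ee_rot'][0][1])))
E
```

```text
time_s: 12.15
eef_pos: [0.6339, 0.1937, 0.0311]
ee_rot: [[-0.29, 0.957, 0.0], [0.957, 0.29, 0.0], [0.0, 0.0, -1.0]]
ft_force: [1.2, 0.8, 0.9]
opening: 0.648
grip_force: 0.0
time_s: 12.75
eef_pos: [0.6344, 0.1929, 0.0322]
ee_rot: [[-0.289, 0.957, 0.001], [0.957, 0.289, 0.001], [0.0, 0.002, -1.0]]
ft_force: [-0.8, -0.2, 6.0]
opening: 0.407
grip_force: 29.8
time_s: 13.45
eef_pos: [0.6326, 0.1927, 0.1803]
ee_rot: [[-0.289, 0.957, -0.002], [0.957, 0.289, -0.0], [0.0, -0.002, -1.0]]
ft_force: [-0.0, -0.6, -2.0]
opening: 0.408
grip_force: 29.8
time_s: 13.95
eef_pos: [0.5933, 0.049, 0.1796]
ee_rot: [[-0.029, 1.0, -0.005], [1.0, 0.029, -0.006], [-0.006, -0.006, -1.0]]
ft_force: [0.1, -1.2, -1.0]
opening: 0.41
grip_force: 29.8
time_s: 14.65
eef_pos: [0.5429, -0.0903, 0.1803]
ee_rot: [[0.175, 0.985, -0.001], [0.985, -0.175, 0.002], [0.001, -0.001, -1.0]]
ft_force: [-0.6, 0.5, -1.5]
opening: 0.409
grip_force: 29.8
[-0.00295947 -0.35775808 -0.57177754] -10.089465831294167
```

```bash

python3 -m inch '{"xyz":[[0,-0.2,0],[0,-0.345,-0.1],[0,-0.345,-0.25],[0,-0.345,-0.4],[0,-0.345,-0.5],[0,-0.345,-0.55],[0,-0.345,-0.575],[0,-0.345,-0.58],[0,-0.345,-0.58]],"dr":[[0,0,0],[0,0,0],[0,0,0],[0,0,0],[0,0,0],[0,0,0],[0,0,0],[0,0,0],[0,0,0]]}' 
python3 - <<'E'
from h import *
s=observe();print(s['ft_force'],s['eef_pos'])
E
```

```text
time_s: 15.55
eef_pos: [0.543, -0.1437, 0.0947]
ee_rot: [[0.177, 0.984, 0.001], [0.984, -0.177, -0.0], [0.0, 0.001, -1.0]]
ft_force: [-0.1, 0.0, -1.0]
opening: 0.409
grip_force: 29.8
[-0.05125776  0.01611188 -1.04942406] [ 0.54302207 -0.14365965  0.09465947]
```

```bash

python3 -m inch '{"xyz":[[0,0,-0.005],[0,0,-0.008],[0,0,-0.008]],"dr":[[0,0,0],[0,0,0],[0,0,0]]}' 
python3 -m inch '{"xyz":[[0,0,0],[0,0,0],[0,0,0],[0,0,0],[0,0,0.15],[0,0,0.4],[0,0,0.7],[0,0,0.9],[0,0,0.9]],"dr":[[0,0,0],[0,0,0],[0,0,0],[0,0,0],[0,0,0],[0,0,0],[0,0,0],[0,0,0],[0,0,0]]}' -0.29
python3 -m inch '{"xyz":[[0,0.15,0.05],[0,0.3,0.1],[0,0.5,0.1],[0,0.7,0.1],[0,0.7,0.1],[0,0.7,0.1]],"dr":[[0,0,0],[0,0,0],[0,0,0],[0,0,0],[0,0,0],[0,0,0]]}'
python3 - <<'E'
from h import *
c=snap('wrist','w5.png');cv2.imwrite('pics/w5b.png',cv2.resize(cv2.imread('pics/w5.png'),(800,600),interpolation=cv2.INTER_CUBIC))
E
```

```text
time_s: 15.85
eef_pos: [0.5429, -0.144, 0.0941]
ee_rot: [[0.177, 0.984, 0.002], [0.984, -0.177, 0.0], [0.001, 0.002, -1.0]]
ft_force: [-0.2, 1.5, 4.9]
opening: 0.412
grip_force: 29.8
time_s: 16.75
eef_pos: [0.5448, -0.1456, 0.2326]
ee_rot: [[0.178, 0.984, 0.01], [0.984, -0.178, -0.003], [-0.001, 0.01, -1.0]]
ft_force: [0.1, 0.2, 0.5]
opening: 0.642
grip_force: 0.0
time_s: 17.35
eef_pos: [0.5416, -0.0386, 0.2419]
ee_rot: [[0.176, 0.984, -0.002], [0.984, -0.176, -0.0], [-0.001, -0.002, -1.0]]
ft_force: [-0.5, -1.5, -0.7]
opening: 0.641
grip_force: 0.0
```

View pics/w5b.png

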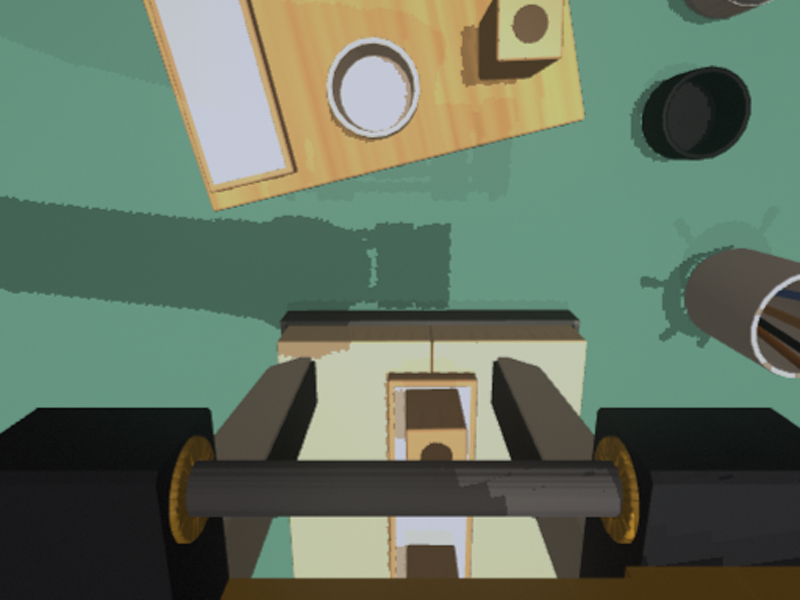

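Wrist: the first post stands just inside the slab's end. The dish rim is centred near (373,87), with edges at 328 and 419.

```bash

python3 - <<'E'
from h import *
r=lambda x,y,z:ray('w5.png',x*.64,y*.64,z)
L,R,T,B=[r(x,y,.058) for x,y in[(328,88),(419,88),(373,38),(373,137)]]
print(np.linalg.norm(L-R),np.linalg.norm(T-B),(L+R)/2,(T+B)/2)
c=(L+R+T+B)/4;s=observe();print((np.array([c[0],c[1],.026])-s['eef_pos'])/.15)
m=[r(x,y,.08) for x,y in[(390,381),(476,381)]];print('slab end',m, np.mean(m,0)); print('post top edge',r(405,430,.14),r(467,430,.14),'tall bore',r(530,24,.098))
E
```

```text
0.05995320461572752 0.06080927487268703 [0.54117945 0.07934922 0.058     ] [0.54078471 0.07900096 0.058     ]
[-0.00427155  0.79424113 -1.44155833]
slab end [array([ 0.51601004, -0.11865982,  0.08      ]), array([ 0.57699892, -0.12947807,  0.08      ])] [ 0.54650448 -0.12406894  0.08      ]
post top edge [ 0.52571067 -0.12610453  0.14      ] [ 0.56315927 -0.13273159  0.14      ] tall bore [0.63692164 0.09211101 0.098     ]
```

```bash

python3 -m inch '{"xyz":[[0,0.2,0],[0,0.4,-0.1],[0,0.65,-0.3],[0,0.79,-0.4],[0,0.79,-0.54],[0,0.79,-0.54],[0,0.79,-0.54]],"dr":[[0,0,-0.04],[0,0,-0.08],[0,0,-0.08],[0,0,-0.08],[0,0,-0.08],[0,0,-0.08],[0,0,-0.08]]}' -0.68
python3 - <<'E'
from h import *
s=observe();print((np.array([.541,.0792,.026])-s['eef_pos'])/.15,np.degrees(np.arctan2(s['ee_rot'][1][1],s['ee_rot'][0][1])))
E
```

```text
time_s: 18.1
eef_pos: [0.5424, 0.0773, 0.1622]
ee_rot: [[0.42, 0.908, -0.0], [0.908, -0.42, -0.001], [-0.001, 0.001, -1.0]]
ft_force: [-0.1, -0.7, 0.3]
opening: 0.842
grip_force: 0.0
[-0.00962749  0.01287336 -0.90791774] -24.819236608534823
```

```bash

python3 -m inch '{"xyz":[[0,0.01,-0.2],[-0.01,0.01,-0.4],[-0.01,0.01,-0.6],[-0.01,0.01,-0.8],[-0.01,0.01,-0.908],[-0.01,0.01,-0.908],[-0.01,0.01,-0.908]],"dr":[[0,0,0],[0,0,0],[0,0,0],[0,0,0],[0,0,0],[0,0,0],[0,0,0]]}' 
python3 -m inch '{"xyz":[[0,0,0],[0,0,0],[0,0,0],[0,0,0],[0,0,0],[0,0,0]],"dr":[[0,0,0],[0,0,0],[0,0,0],[0,0,0],[0,0,0],[0,0,0]]}' 1
python3 -m inch '{"xyz":[[0,0,0.1],[0,0,0.3],[0,0,0.6],[0,0,0.9],[0,0,1],[0,0,1],[0,0,1]],"dr":[[0,0,0],[0,0,0],[0,0,0],[0,0,0],[0,0,0],[0,0,0],[0,0,0]]}' 
python3 -m inch '{"xyz":[[0,-0.15,0.1],[0,-0.4,0.25],[0,-0.65,0.35],[-0.03,-0.9,0.35],[-0.03,-1,0.35],[-0.03,-1,0.35]],"dr":[[0,0,0],[0,0,0],[0,0,0],[0,0,0],[0,0,0],[0,0,0]]}' 
python3 -m inch '{"xyz":[[0,-0.25,0],[0,-0.5,0],[-0.02,-0.75,0],[-0.03,-0.9,0],[-0.03,-0.94,0],[-0.03,-0.94,0],[-0.03,-0.94,0]],"dr":[[0,0,0.02],[0,0,0.04],[0,0,0.06],[0,0,0.08],[0,0,0.08],[0,0,0.08],[0,0,0.08]]}' 
python3 - <<'E'
from h import *
s=observe();e=s['eef_pos'];print((np.array([.5305,-.2125,.0885])-e)/.15,np.degrees(np.arctan2(s['ee_rot'][1][1],s['ee_rot'][0][1])))
E
```

```text
time_s: 18.8
eef_pos: [0.5422, 0.0797, 0.0271]
ee_rot: [[0.419, 0.908, 0.003], [0.908, -0.419, -0.0], [0.001, 0.002, -1.0]]
ft_force: [0.5, -0.5, 1.4]
opening: 0.843
grip_force: 0.0
time_s: 19.4
eef_pos: [0.5417, 0.081, 0.027]
ee_rot: [[0.417, 0.909, 0.002], [0.909, -0.417, 0.0], [0.001, 0.002, -1.0]]
ft_force: [-0.7, 0.0, 5.9]
opening: 0.654
grip_force: 30.0
time_s: 20.1
eef_pos: [0.5397, 0.0814, 0.1749]
ee_rot: [[0.416, 0.909, -0.002], [0.909, -0.416, 0.0], [-0.0, -0.002, -1.0]]
ft_force: [-0.2, -0.1, -1.2]
opening: 0.652
grip_force: 30.0
time_s: 20.7
eef_pos: [0.5348, -0.0712, 0.2268]
ee_rot: [[0.421, 0.907, -0.003], [0.907, -0.421, -0.0], [-0.002, -0.003, -1.0]]
ft_force: [-0.6, 0.5, -1.1]
opening: 0.655
grip_force: 30.0
time_s: 21.4
eef_pos: [0.5325, -0.2065, 0.2273]
ee_rot: [[0.174, 0.985, -0.001], [0.985, -0.174, 0.003], [0.003, -0.002, -1.0]]
ft_force: [0.1, 1.3, -1.0]
opening: 0.652
grip_force: 30.0
[-0.0134332  -0.03988489 -0.9255214 ] -10.041348687115109
```

```bash

python3 -m inch '{"xyz":[[-0.01,-0.04,-0.1],[-0.01,-0.04,-0.3],[-0.01,-0.04,-0.5],[-0.01,-0.04,-0.7],[-0.01,-0.04,-0.8],[-0.01,-0.04,-0.88],[-0.01,-0.04,-0.91],[-0.01,-0.04,-0.92],[-0.01,-0.04,-0.92]],"dr":[[0,0,0],[0,0,0],[0,0,0],[0,0,0],[0,0,0],[0,0,0],[0,0,0],[0,0,0],[0,0,0]]}' 
python3 - <<'E'
from h import *
s=observe();print(s['ft_force'],s['eef_pos'])
E
```

```text
time_s: 22.3
eef_pos: [0.5309, -0.2158, 0.0909]
ee_rot: [[0.177, 0.984, 0.001], [0.984, -0.177, -0.0], [-0.0, 0.001, -1.0]]
ft_force: [0.2, 0.0, -0.9]
opening: 0.655
grip_force: 30.0
[ 0.21897611  0.02795189 -0.8961923 ] [ 0.53089294 -0.21580883  0.09093324]
```

```bash

python3 -m inch '{"xyz":[[0,0.02,-0.005],[0,0.025,-0.01],[0,0.025,-0.012],[0,0.025,-0.012]],"dr":[[0,0,0],[0,0,0],[0,0,0],[0,0,0]]}' 
python3 -m inch '{"xyz":[[0,0,0],[0,0,0],[0,0,0],[0,0,0],[0,0,0.1],[0,0,0.25],[0,0,0.5],[0,0,0.8],[0,0,1],[0,0,1]],"dr":[[0,0,0],[0,0,0],[0,0,0],[0,0,0],[0,0,0],[0,0,0],[0,0,0],[0,0,0],[0,0,0],[0,0,0]]}' -0.68
python3 -m inch '{"xyz":[[-0.05,0.2,0],[-0.15,0.5,0],[-0.25,0.75,0],[-0.3,1,0],[-0.3,1,0],[-0.3,1,0]],"dr":[[0,0,0.02],[0,0,0.04],[0,0,0.06],[0,0,0.074],[0,0,0.074],[0,0,0.074]]}' -1
python3 -m inch '{"xyz":[[-0.05,0.2,0],[-0.15,0.4,0],[-0.25,0.6,0],[-0.3,0.6,0],[-0.3,0.6,0],[-0.3,0.6,0]],"dr":[[0,0,0],[0,0,0],[0,0,0],[0,0,0],[0,0,0],[0,0,0]]}' -1
python3 - <<'E'
from h import *
c=snap('wrist','w6.png');cv2.imwrite('pics/w6b.png',cv2.resize(cv2.imread('pics/w6.png'),(800,600),interpolation=cv2.INTER_CUBIC))
E
```

```text
time_s: 22.7
eef_pos: [0.5306, -0.2118, 0.0891]
ee_rot: [[0.177, 0.984, 0.001], [0.984, -0.177, 0.001], [0.001, 0.001, -1.0]]
ft_force: [-0.8, 1.3, 3.3]
opening: 0.656
grip_force: 30.0
time_s: 23.7
eef_pos: [0.5326, -0.2143, 0.2433]
ee_rot: [[0.178, 0.984, 0.009], [0.984, -0.178, -0.004], [-0.002, 0.01, -1.0]]
ft_force: [0.2, 0.2, -0.1]
opening: 0.842
grip_force: 0.0
time_s: 24.3
eef_pos: [0.4847, -0.0615, 0.2377]
ee_rot: [[-0.056, 0.998, -0.001], [0.998, 0.056, -0.0], [0.0, -0.001, -1.0]]
ft_force: [0.5, -1.4, 1.0]
opening: 0.998
grip_force: 0.0
time_s: 24.9
eef_pos: [0.4409, 0.0257, 0.2386]
ee_rot: [[-0.05, 0.999, 0.001], [0.999, 0.05, -0.001], [-0.001, 0.001, -1.0]]
ft_force: [1.1, -0.2, -0.7]
opening: 1.001
grip_force: 0.0
```

View pics/w6b.png

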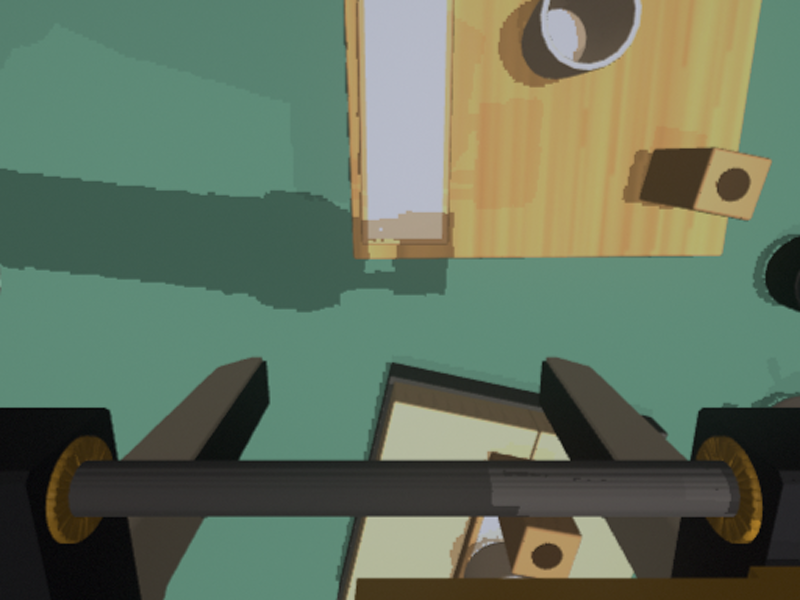

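Wrist: the shelf's near end is at about (361..450, 243), square with the gripper.

```bash

python3 - <<'E'
from h import *
r=lambda x,y,z=.034:ray('w6.png',x*.64,y*.64,z)
a,b=r(361,244),r(450,243);c,d=r(452,10),r(450,243);e=(c-d);print(a,b,b-a,np.degrees(np.arctan2(e[1],e[0])))
for t in(93,):
  u=np.array([np.cos(np.radians(t)),np.sin(np.radians(t))]);C=(a+b)[:2]/2+.09*u;s=observe();print(C,(np.array([*C,.021])-s['eef_pos'])/.15,np.degrees(np.arctan2(s['ee_rot'][1][1],s['ee_rot'][0][1])))
E
```

```text
[0.40740698 0.03327892 0.034     ] [0.47411618 0.03738536 0.034     ] [0.0667092  0.00410643 0.        ] 93.74503226745928
[0.43605134 0.1252088 ] [-0.03299164  0.66308552 -1.45036945] 2.8718475520822655
```

```bash

python3 -m inch '{"xyz":[[-0.03,0.2,0],[-0.033,0.4,-0.1],[-0.033,0.6,-0.3],[-0.033,0.665,-0.5],[-0.033,0.665,-0.6],[-0.033,0.665,-0.6],[-0.033,0.665,-0.6]],"dr":[[0,0,0.003],[0,0,0.003],[0,0,0.003],[0,0,0.003],[0,0,0.003],[0,0,0.003],[0,0,0.003]]}' -1
python3 - <<'E'
from h import *
s=observe();print((np.array([.436,.1255,.021])-s['eef_pos'])/.15,np.degrees(np.arctan2(s['ee_rot'][1][1],s['ee_rot'][0][1])))
E
```

```text
time_s: 25.65
eef_pos: [0.4363, 0.1263, 0.1487]
ee_rot: [[-0.061, 0.998, 0.001], [0.998, 0.061, -0.001], [-0.001, 0.001, -1.0]]
ft_force: [0.4, 0.2, 1.1]
opening: 1.002
grip_force: 0.0
[-0.00229875 -0.00533362 -0.85155133] 3.4820121615938966
```

```bash

python3 -m inch '{"xyz":[[0,0,-0.2],[0,0,-0.4],[0,0,-0.6],[0,0,-0.75],[0,0,-0.82],[0,0,-0.845],[0,0,-0.845],[0,0,-0.845]],"dr":[[0,0,0],[0,0,0],[0,0,0],[0,0,0],[0,0,0],[0,0,0],[0,0,0],[0,0,0]]}' 
python3 -m inch '{"xyz":[[0,0,0],[0,0,0],[0,0,0],[0,0,0],[0,0,0],[0,0,0],[0,0,0]],"dr":[[0,0,0],[0,0,0],[0,0,0],[0,0,0],[0,0,0],[0,0,0],[0,0,0]]}' 1
python3 -m inch '{"xyz":[[0,0,0.05],[0,0,0.12],[0,0,0.2],[0,0,0.2]],"dr":[[0,0,0],[0,0,0],[0,0,0],[0,0,0]]}' 
python3 - <<'E'
from h import *
c=snap('wrist','w7.png');snap('side','s7.png');a=cv2.resize(cv2.imread('pics/w7.png'),(400,300));b=cv2.imread('pics/s7.png')[110:290,140:380];cv2.imwrite('pics/w7b.png',np.hstack([a,cv2.resize(b,(400,300))]))
E
```

```text
time_s: 26.45
eef_pos: [0.4363, 0.1277, 0.0228]
ee_rot: [[-0.063, 0.998, 0.002], [0.998, 0.063, 0.001], [0.001, 0.002, -1.0]]
ft_force: [-0.7, 0.6, 1.1]
opening: 1.002
grip_force: 0.0
time_s: 27.15
eef_pos: [0.4352, 0.1275, 0.0217]
ee_rot: [[-0.063, 0.998, -0.0], [0.998, 0.063, -0.0], [0.0, -0.0, -1.0]]
ft_force: [-0.5, 0.3, 0.3]
opening: 0.448
grip_force: 0.0
time_s: 27.55
eef_pos: [0.4366, 0.1279, 0.0535]
ee_rot: [[-0.063, 0.998, 0.004], [0.998, 0.063, 0.001], [0.001, 0.004, -1.0]]
ft_force: [0.5, 0.6, -0.4]
opening: 0.101
grip_force: 0.0
```

View pics/w7b.png

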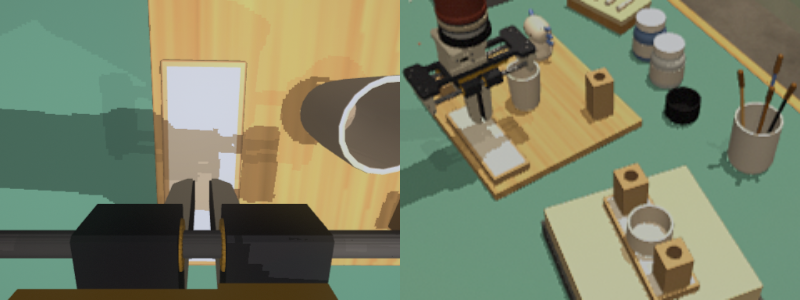

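The fingers closed above the shelf: the tips draw back when open, so the TCP must go lower. The side view shows the shelf still lying flat, and the two posts and the dish standing correctly on the slab. I'll check whether the shelf moved and retry lower.

```bash

python3 - <<'E'
from h import *
r=lambda x,y,z=.034:ray('w7.png',x*1.28,y*1.28,z)
a,b=r(161.5,61),r(245,62);print(a,b,np.linalg.norm(a-b));u=np.array([np.cos(np.radians(93.3)),np.sin(np.radians(93.3))]);C=(a+b)[:2]/2-.09*u;print(C)
E
python3 -m inch '{"xyz":[[0,-0.01,0],[0,-0.01,0],[0,-0.01,0],[0,-0.01,0],[0,-0.01,0],[0,-0.01,0],[0,-0.01,0],[0,-0.01,0]],"dr":[[0,0,0],[0,0,0],[0,0,0],[0,0,0],[0,0,0],[0,0,0],[0,0,0],[0,0,0]]}' -1
python3 -m inch '{"xyz":[[0,0,-0.05],[0,0,-0.1],[0,0,-0.15],[0,0,-0.2],[0,0,-0.22]],"dr":[[0,0,0],[0,0,0],[0,0,0],[0,0,0],[0,0,0]]}'
python3 -m inch '{"xyz":[[0,0,-0.02],[0,0,-0.04],[0,0,-0.04],[0,0,-0.04]],"dr":[[0,0,0],[0,0,0],[0,0,0],[0,0,0]]}'
```

```text
[0.40020755 0.2115419  0.034     ] [0.46257873 0.21478723 0.034     ] 0.062455550448138976
[0.4365739 0.1233138]
time_s: 28.45
eef_pos: [0.4352, 0.126, 0.0517]
ee_rot: [[-0.063, 0.998, -0.0], [0.998, 0.063, 0.0], [0.0, -0.0, -1.0]]
ft_force: [-0.0, -0.2, 0.1]
opening: 0.662
grip_force: 0.0
time_s: 28.95
eef_pos: [0.4347, 0.1258, 0.0177]
ee_rot: [[-0.063, 0.998, -0.002], [0.998, 0.063, -0.0], [-0.0, -0.002, -1.0]]
ft_force: [-0.4, -0.5, -0.1]
opening: 0.998
grip_force: 0.0
time_s: 29.35
eef_pos: [0.4353, 0.126, 0.0128]
ee_rot: [[-0.063, 0.998, 0.0], [0.998, 0.063, 0.0], [0.0, 0.0, -1.0]]
ft_force: [1.1, 0.4, -0.2]
opening: 0.998
grip_force: 0.0
```

```bash

python3 -m inch '{"xyz":[[0,0,-0.01],[0,0,-0.01],[0,0,-0.01],[0,0,-0.01],[0,0,-0.01]],"dr":[[0,0,0],[0,0,0],[0,0,0],[0,0,0],[0,0,0]]}' 1
```

```text
time_s: 29.85
eef_pos: [0.4359, 0.1261, 0.0114]
ee_rot: [[-0.063, 0.998, 0.001], [0.998, 0.063, 0.0], [0.0, 0.001, -1.0]]
ft_force: [0.3, 0.1, -1.0]
opening: 0.689
grip_force: 30.0
```

```bash

python3 -m inch '{"xyz":[[0,0,0],[0,0,0],[0,0,0],[0,0,-0.015],[0,0,-0.028],[0,0,-0.028],[0,0,-0.028]],"dr":[[0,0,0],[0,0,0],[0,0,0],[0,0,0],[0,0,0],[0,0,0],[0,0,0]]}' -0.8
python3 -m inch '{"xyz":[[0,0,0],[0,0,0],[0,0,0],[0,0,0],[0,0,0]],"dr":[[0,0,0],[0,0,0],[0,0,0],[0,0,0],[0,0,0]]}' 1
python3 -m inch '{"xyz":[[0,0,0.05],[0,0,0.12],[0,0,0.2],[0,0,0.2]],"dr":[[0,0,0],[0,0,0],[0,0,0],[0,0,0]]}' 
```

```text
time_s: 30.55
eef_pos: [0.4351, 0.126, 0.0069]
ee_rot: [[-0.063, 0.998, -0.0], [0.998, 0.063, -0.0], [-0.0, -0.0, -1.0]]
ft_force: [-0.5, 0.1, -0.2]
opening: 0.904
grip_force: 0.0
time_s: 31.05
eef_pos: [0.4355, 0.1261, 0.0071]
ee_rot: [[-0.063, 0.998, 0.0], [0.998, 0.063, 0.0], [0.0, 0.0, -1.0]]
ft_force: [1.4, -0.4, 0.9]
opening: 0.693
grip_force: 30.0
time_s: 31.45
eef_pos: [0.4361, 0.1263, 0.0385]
ee_rot: [[-0.064, 0.998, 0.003], [0.998, 0.064, 0.001], [0.001, 0.003, -1.0]]
ft_force: [0.1, -0.2, -2.4]
opening: 0.691
grip_force: 30.0
```

```bash

python3 -m inch '{"xyz":[[0,0,0.1],[0,0,0.3],[0,0,0.55],[0,0,0.8],[0,0,0.98],[0,0,0.98]],"dr":[[0,0,0],[0,0,0],[0,0,0],[0,0,0],[0,0,0],[0,0,0]]}' 
python3 -m inch '{"xyz":[[0.02,-0.08,0],[0.1,-0.25,0],[0.16,-0.4,0],[0.22,-0.55,0],[0.25,-0.7,0],[0.25,-0.75,0],[0.25,-0.75,0]],"dr":[[0,0,0],[0,0,-0.01],[0,0,-0.02],[0,0,-0.03],[0,0,-0.03],[0,0,-0.03],[0,0,-0.03]]}' 
python3 -m inch '{"xyz":[[0.02,-0.08,0.05],[0.1,-0.25,0.1],[0.16,-0.4,0.15],[0.22,-0.55,0.2],[0.25,-0.7,0.2],[0.25,-0.75,0.2],[0.25,-0.75,0.2]],"dr":[[0,0,-0.01],[0,0,-0.02],[0,0,-0.03],[0,0,-0.045],[0,0,-0.045],[0,0,-0.045],[0,0,-0.045]]}' 
python3 - <<'E'
from h import *
s=observe();print((np.array([.5305,-.2125,.135])-s['eef_pos'])/.15,np.degrees(np.arctan2(s['ee_rot'][1][1],s['ee_rot'][0][1])))
c=snap('wrist','w8.png');snap('side','s8.png');a=cv2.resize(cv2.imread('pics/w8.png'),(400,300));b=cv2.imread('pics/s8.png')[100:340,170:410];cv2.imwrite('pics/w8b.png',np.hstack([a,cv2.resize(b,(300,300))]))
E
```

```text
time_s: 32.05
eef_pos: [0.4374, 0.1265, 0.187]
ee_rot: [[-0.064, 0.998, 0.007], [0.998, 0.064, 0.003], [0.003, 0.007, -1.0]]
ft_force: [1.0, -0.3, -3.7]
opening: 0.697
grip_force: 30.0
time_s: 32.75
eef_pos: [0.4712, 0.0118, 0.1825]
ee_rot: [[0.035, 0.999, -0.004], [0.999, -0.035, -0.001], [-0.001, -0.004, -1.0]]
ft_force: [0.2, -0.2, -3.2]
opening: 0.697
grip_force: 30.0
time_s: 33.45
eef_pos: [0.5096, -0.0995, 0.214]
ee_rot: [[0.173, 0.985, -0.001], [0.985, -0.173, 0.0], [0.0, -0.001, -1.0]]
ft_force: [0.4, 0.2, -3.1]
opening: 0.689
grip_force: 30.0
[ 0.13900661 -0.75365098 -0.52637642] -9.976377621026145
```

View pics/w8b.png

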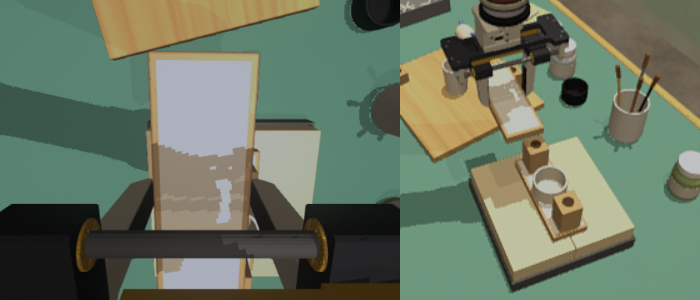

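Wrist: the shelf is held straight, with its far-end corners at (148,54) and (258,52). The side view shows the posts and dish in line.

```bash

python3 - <<'E'
from h import *
r=lambda x,y,z=.241:ray('w8.png',x*1.28,y*1.28,z)
a,b=r(148,54),r(258,52);m=(a+b)/2;y=np.array([.173,.985]);t=m[:2]-[.5096,-.0995];print(np.linalg.norm(a-b),'along',t@y,'across',t@[.985,-.173],np.degrees(np.arctan2(*(b-a)[1::-1])))
E
python3 -m inch '{"xyz":[[0.02,-0.1,0],[0.06,-0.25,0],[0.1,-0.45,0],[0.14,-0.65,0],[0.14,-0.75,0],[0.14,-0.75,-0.1],[0.14,-0.75,-0.2],[0.14,-0.75,-0.3],[0.14,-0.75,-0.4],[0.14,-0.75,-0.4]],"dr":[[0,0,0],[0,0,0],[0,0,0],[0,0,0],[0,0,0],[0,0,0],[0,0,0],[0,0,0],[0,0,0],[0,0,0]]}' 
```

```text
0.0632707822902214 along 0.08734672313430399 across 4.512053246727432e-05 -9.023985036147858
time_s: 34.55
eef_pos: [0.5297, -0.208, 0.1517]
ee_rot: [[0.169, 0.986, -0.005], [0.986, -0.169, 0.004], [0.003, -0.006, -1.0]]
ft_force: [-0.7, 0.6, -2.7]
opening: 0.695
grip_force: 30.0
```

```bash

python3 -m inch '{"xyz":[[0.005,-0.01,-0.04],[0.005,-0.01,-0.08],[0.005,-0.01,-0.11],[0.005,-0.01,-0.13],[0.005,-0.01,-0.14],[0.005,-0.01,-0.14]],"dr":[[0,0,0],[0,0,0],[0,0,0],[0,0,0],[0,0,0],[0,0,0]]}' 
python3 - <<'E'
from h import *
c=snap('side','s9.png');s=observe();print(s['eef_pos'],s['ft_force'],np.degrees(np.arctan2(s['ee_rot'][1][1],s['ee_rot'][0][1])))
a=cv2.imread('pics/s9.png')[180:330,220:370];cv2.imwrite('pics/s9b.png',cv2.resize(a,(600,600),interpolation=cv2.INTER_CUBIC))
E
```

```text
time_s: 35.15
eef_pos: [0.5319, -0.2129, 0.1329]
ee_rot: [[0.171, 0.985, -0.0], [0.985, -0.171, 0.0], [0.0, -0.0, -1.0]]
ft_force: [-0.0, 0.4, -3.4]
opening: 0.695
grip_force: 30.0
[ 0.53202685 -0.21303851  0.13311251] [-0.73314323 -0.08402658 -4.98850505] -9.874495514113567
```

View pics/s9b.png

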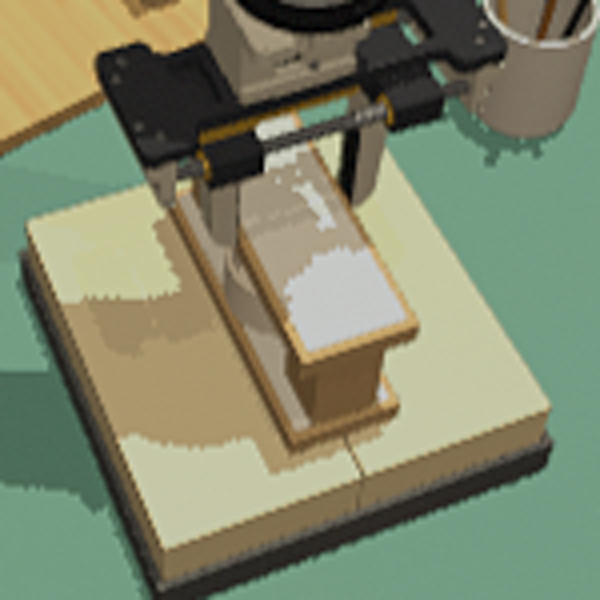

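Side: the shelf is just above both posts. Its near-end corners are at (304,362) and (418,330), and the slab's are at about (294,441) and (398,405).

```bash

python3 - <<'E'
from h import *
r=lambda x,y,z:ray('s9.png',220+x/4,180+y/4,z)
a,b=r(304,360,.160),r(418,328,.160);c,d=r(294,441,.08),r(398,405,.08)
y=np.array([.172,.985,0]);x=np.array([.985,-.172,0]);D=(a+b-c-d)/2
print(a,b,c,d,np.linalg.norm(a-b),np.linalg.norm(c-d),'shelf minus slab: along',D@y,'across',D@x)
E
```

```text
[ 0.48308225 -0.2968554   0.16      ] [ 0.54190721 -0.31114462  0.16      ] [ 0.48385169 -0.29507843  0.08      ] [ 0.54351228 -0.30627285  0.08      ] 0.06053559513629307 0.06070174144662058 shelf minus slab: along -0.0034787101524544548 across -0.0005976523750188497
```

```bash

python3 -m inch '{"xyz":[[0.003,0.017,0],[0.003,0.017,-0.01],[0.003,0.017,-0.018],[0.003,0.017,-0.023],[0.003,0.017,-0.023]],"dr":[[0,0,0],[0,0,0],[0,0,0],[0,0,0],[0,0,0]]}' 
python3 - <<'E'
from h import *
s=observe();print(s['eef_pos'],s['ft_force'])
E
```

```text
time_s: 35.7
eef_pos: [0.5323, -0.2104, 0.1294]
ee_rot: [[0.171, 0.985, -0.0], [0.985, -0.171, 0.0], [0.0, -0.0, -1.0]]
ft_force: [0.1, 0.7, -4.2]
opening: 0.691
grip_force: 30.0
[ 0.53233268 -0.21040829  0.12944579] [ 0.07369695  0.65061312 -4.20870375]
```

Still carrying the full weight, so I'll ease down and watch the force.

```bash

python3 -m inch '{"xyz":[[0,0,-0.004],[0,0,-0.007],[0,0,-0.007]],"dr":[[0,0,0],[0,0,0],[0,0,0]]}' 
python3 -c "
from h import *
print(np.mean([observe()['ft_force'] for _ in range(5)],0))"
```

```text
time_s: 36.0
eef_pos: [0.5325, -0.2105, 0.1292]
ee_rot: [[0.171, 0.985, 0.0], [0.985, -0.171, 0.0], [0.0, 0.0, -1.0]]
ft_force: [-1.7, 0.9, 1.5]
opening: 0.695
grip_force: 30.0
[-1.68457642  0.93722684  1.52792818]
```

```bash

python3 -m inch '{"xyz":[[0,0,0],[0,0,0],[0,0,0],[0,0,0],[0,0,0.1],[0,0,0.25],[0,0,0.5],[0,0,0.8],[0,0,0.9],[0,0,0.9]],"dr":[[0,0,0],[0,0,0],[0,0,0],[0,0,0],[0,0,0],[0,0,0],[0,0,0],[0,0,0],[0,0,0],[0,0,0]]}' -0.75
python3 -m inch '{"xyz":[[0.05,0.2,0],[0.1,0.5,0],[0.15,0.75,0],[0.22,0.9,0],[0.22,0.9,0]],"dr":[[0,0,0.02],[0,0,0.04],[0,0,0.06],[0,0,0.07],[0,0,0.07]]}'
python3 -m inch '{"xyz":[[0.05,0.25,0],[0.1,0.5,0],[0.15,0.75,0],[0.22,0.9,0],[0.22,0.9,0]],"dr":[[0,0,0],[0,0,0],[0,0,0],[0,0,0],[0,0,0]]}'
python3 -m inch '{"xyz":[[0.05,0.25,0],[0.1,0.5,0],[0.15,0.75,0],[0.22,0.9,0],[0.22,0.9,0],[0.22,0.9,0],[0.22,0.9,0]],"dr":[[0,0,0],[0,0,0],[0,0,0],[0,0,0],[0,0,0],[0,0,0],[0,0,0]]}'
python3 - <<'E'
from h import *
c=snap('wrist','w10.png');snap('side','s10.png');a=cv2.imread('pics/w10.png')[:300,130:400];b=cv2.imread('pics/s10.png')[180:330,220:370];cv2.imwrite('pics/w10b.png',np.hstack([cv2.resize(a,(540,600)),cv2.resize(b,(260,260)) if 0 else np.pad(cv2.resize(b,(260,260)),((0,340),(0,0),(0,0)))]))
E
```

```text
time_s: 37.0
eef_pos: [0.5339, -0.2116, 0.2665]
ee_rot: [[0.171, 0.985, 0.006], [0.985, -0.171, -0.002], [-0.001, 0.007, -1.0]]
ft_force: [0.0, 0.2, -0.0]
opening: 0.876
grip_force: 0.0
time_s: 37.5
eef_pos: [0.5666, -0.0704, 0.2617]
ee_rot: [[-0.055, 0.998, -0.002], [0.998, 0.055, 0.002], [0.003, -0.002, -1.0]]
ft_force: [-0.0, -0.4, 0.2]
opening: 0.871
grip_force: 0.0
time_s: 38.0
eef_pos: [0.5992, 0.0626, 0.2619]
ee_rot: [[-0.052, 0.999, -0.001], [0.999, 0.052, 0.001], [0.001, -0.001, -1.0]]
ft_force: [0.5, -0.0, 0.2]
opening: 0.874
grip_force: 0.0
time_s: 38.7
eef_pos: [0.6318, 0.1904, 0.2636]
ee_rot: [[-0.042, 0.999, -0.0], [0.999, 0.042, -0.003], [-0.003, -0.0, -1.0]]
ft_force: [0.2, -0.3, -0.0]
opening: 0.875
grip_force: 0.0
```

View pics/w10b.png

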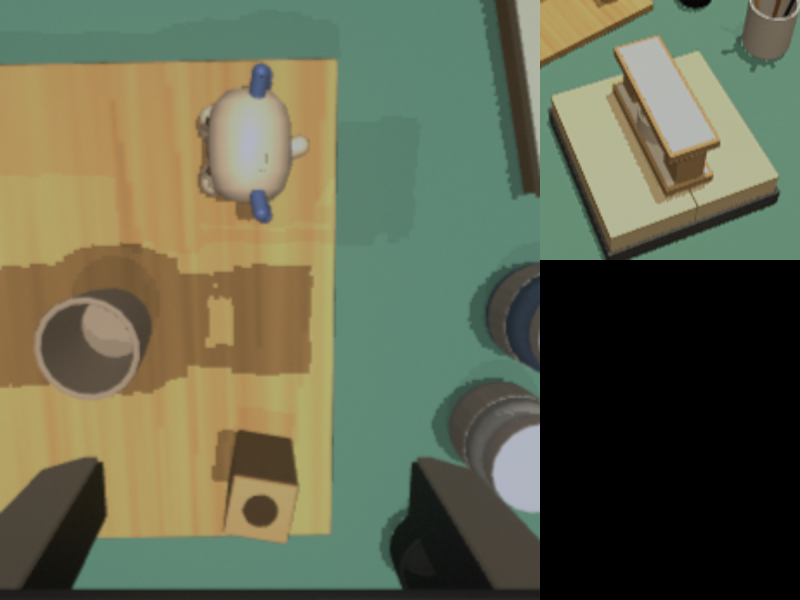

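Wrist: the axolotl's head spans x 208 to 292 and its gills span y 66 to 220 in the crop, squared to the tool. Side inset: the shelf rests level on both posts above the slab.

```bash

python3 - <<'E'
from h import *
r=lambda x,y,z=.074:ray('w10.png',130+x/2,y/2,z)
a,b=r(208,143),r(292,143);g,h=r(261,66),r(263,220);print(np.linalg.norm(a-b),np.linalg.norm(g-h),np.degrees(np.arctan2(*(g-h)[1::-1])))
c=np.array([*((a+b)/2)[:2],0]);print(c,(g+h)/2);s=observe();print((c+[0,0,.050]-s['eef_pos'])/.15,np.degrees(np.arctan2(s['ee_rot'][1][1],s['ee_rot'][0][1])))
E
```

```text
0.044368509428899694 0.07677011366156922 93.33081109717897
[0.62281148 0.29167527 0.        ] [0.62921154 0.29082088 0.074     ]
[-0.05888644  0.66742239 -1.42624398] 2.4935756632369497
```

```bash

python3 -m inch '{"xyz":[[-0.03,0.2,0],[-0.059,0.4,-0.1],[-0.059,0.6,-0.3],[-0.059,0.667,-0.5],[-0.059,0.667,-0.7],[-0.059,0.667,-0.7],[-0.059,0.667,-0.7]],"dr":[[0,0,0.005],[0,0,0.005],[0,0,0.005],[0,0,0.005],[0,0,0.005],[0,0,0.005],[0,0,0.005]]}'
python3 - <<'E'
from h import *
s=observe();print((np.array([.6228,.2917,.050])-s['eef_pos'])/.15,np.degrees(np.arctan2(s['ee_rot'][1][1],s['ee_rot'][0][1])))
E
```

```text
time_s: 39.5
eef_pos: [0.6232, 0.2932, 0.1593]
ee_rot: [[-0.061, 0.998, 0.001], [0.998, 0.061, -0.001], [-0.001, 0.0, -1.0]]
ft_force: [0.8, -1.0, 0.6]
opening: 0.874
grip_force: 0.0
[-0.00279258 -0.01004099 -0.72846633] 3.5222411385647034
```

```bash

python3 -m inch '{"xyz":[[0,-0.01,-0.2],[0,-0.01,-0.4],[0,-0.01,-0.6],[0,-0.01,-0.7],[0,-0.01,-0.728],[0,-0.01,-0.728],[0,-0.01,-0.728]],"dr":[[0,0,0],[0,0,0],[0,0,0],[0,0,0],[0,0,0],[0,0,0],[0,0,0]]}'
python3 -m inch '{"xyz":[[0,0,0],[0,0,0],[0,0,0],[0,0,0],[0,0,0],[0,0,0],[0,0,0],[0,0,0]],"dr":[[0,0,0],[0,0,0],[0,0,0],[0,0,0],[0,0,0],[0,0,0],[0,0,0],[0,0,0]]}' 1
python3 -m inch '{"xyz":[[0,0,0.05],[0,0,0.15],[0,0,0.3],[0,0,0.5],[0,0,0.75],[0,0,0.95],[0,0,1],[0,0,1]],"dr":[[0,0,0],[0,0,0],[0,0,0],[0,0,0],[0,0,0],[0,0,0],[0,0,0],[0,0,0]]}'
```

```text
time_s: 40.2
eef_pos: [0.6243, 0.2934, 0.0516]
ee_rot: [[-0.063, 0.998, 0.004], [0.998, 0.063, 0.001], [0.001, 0.004, -1.0]]
ft_force: [0.2, 0.1, 0.2]
opening: 0.876
grip_force: 0.0
time_s: 41.0
eef_pos: [0.6228, 0.2932, 0.0494]
ee_rot: [[-0.063, 0.998, 0.0], [0.998, 0.063, 0.0], [0.0, 0.0, -1.0]]
ft_force: [-0.0, -0.4, -0.2]
opening: 0.461
grip_force: 30.0
time_s: 41.8
eef_pos: [0.6232, 0.2932, 0.2011]
ee_rot: [[-0.063, 0.998, 0.003], [0.998, 0.063, 0.001], [0.001, 0.003, -1.0]]
ft_force: [-1.1, -0.5, -2.3]
opening: 0.463
grip_force: 30.0
```

```bash

python3 -m inch '{"xyz":[[-0.02,-0.1,0.1],[-0.06,-0.25,0.2],[-0.1,-0.45,0.35],[-0.13,-0.65,0.4],[-0.15,-0.8,0.4],[-0.15,-0.84,0.4]],"dr":[[0,0,0],[0,0,0],[0,0,0],[0,0,-0.01],[0,0,-0.019],[0,0,-0.019]]}'
python3 -m inch '{"xyz":[[-0.03,-0.2,0],[-0.07,-0.4,0],[-0.11,-0.6,0],[-0.15,-0.8,0],[-0.15,-0.84,0]],"dr":[[0,0,0],[0,0,-0.01],[0,0,-0.019],[0,0,-0.019],[0,0,-0.019]]}'
python3 -m inch '{"xyz":[[-0.03,-0.2,0],[-0.07,-0.4,0],[-0.11,-0.6,0],[-0.15,-0.8,0],[-0.15,-0.84,0]],"dr":[[0,0,0],[0,0,-0.01],[0,0,-0.019],[0,0,-0.019],[0,0,-0.019]]}'
python3 -m inch '{"xyz":[[-0.03,-0.2,0],[-0.07,-0.4,0],[-0.11,-0.6,0],[-0.15,-0.75,0],[-0.15,-0.83,0],[-0.15,-0.83,0],[-0.15,-0.83,0]],"dr":[[0,0,0],[0,0,-0.01],[0,0,-0.019],[0,0,-0.019],[0,0,-0.019],[0,0,-0.019],[0,0,-0.019]]}'
python3 - <<'E'
from h import *
s=observe();print((np.array([.532,-.210,.1885])-s['eef_pos'])/.15,np.degrees(np.arctan2(s['ee_rot'][1][1],s['ee_rot'][0][1])))
E
```

```text
time_s: 42.4
eef_pos: [0.5992, 0.1621, 0.2588]
ee_rot: [[0.003, 1.0, -0.002], [1.0, -0.003, -0.003], [-0.003, -0.002, -1.0]]
ft_force: [-0.3, 0.7, -1.2]
opening: 0.461
grip_force: 30.0
time_s: 42.9
eef_pos: [0.5762, 0.037, 0.2584]
ee_rot: [[0.061, 0.998, -0.003], [0.998, -0.061, -0.002], [-0.003, -0.003, -1.0]]
ft_force: [-0.7, -0.3, -0.5]
opening: 0.461
grip_force: 30.0
time_s: 43.4
eef_pos: [0.5539, -0.0882, 0.2587]
ee_rot: [[0.12, 0.993, -0.002], [0.993, -0.12, -0.002], [-0.002, -0.002, -1.0]]
ft_force: [-0.2, -0.2, -1.8]
opening: 0.463
grip_force: 30.0
time_s: 44.1
eef_pos: [0.5337, -0.2069, 0.2587]
ee_rot: [[0.171, 0.985, -0.0], [0.985, -0.171, 0.002], [0.002, -0.001, -1.0]]
ft_force: [-0.0, 0.6, -2.4]
opening: 0.461
grip_force: 30.0
[-0.01155511 -0.02098424 -0.46774477] -9.872094856958912
```

```bash

python3 -m inch '{"xyz":[[-0.005,-0.01,-0.1],[-0.01,-0.01,-0.2],[-0.01,-0.015,-0.3],[-0.01,-0.015,-0.38],[-0.01,-0.015,-0.43],[-0.01,-0.015,-0.455],[-0.01,-0.015,-0.465],[-0.01,-0.015,-0.465]],"dr":[[0,0,0],[0,0,0],[0,0,0],[0,0,0],[0,0,0],[0,0,0],[0,0,0],[0,0,0]]}'
python3 -c "
from h import *
s=observe();print(s['eef_pos'],s['ft_force'])"
```

```text
time_s: 44.9
eef_pos: [0.5314, -0.2116, 0.1899]
ee_rot: [[0.174, 0.985, 0.001], [0.985, -0.174, -0.0], [-0.0, 0.001, -1.0]]
ft_force: [0.1, 0.7, -1.7]
opening: 0.461
grip_force: 30.0
[ 0.53139344 -0.21161161  0.18986392] [ 0.13935614  0.69575869 -1.65616311]
```

```bash

python3 -m inch '{"xyz":[[0,0.005,-0.006],[0,0.005,-0.011],[0,0.005,-0.013],[0,0.005,-0.013]],"dr":[[0,0,0],[0,0,0],[0,0,0],[0,0,0]]}'
python3 -c "
from h import *
s=observe();print(s['eef_pos'],s['ft_force'])"
```

```text
time_s: 45.3
eef_pos: [0.5311, -0.2109, 0.1877]
ee_rot: [[0.174, 0.985, 0.0], [0.985, -0.174, -0.0], [0.0, 0.0, -1.0]]
ft_force: [0.0, -0.3, -1.3]
opening: 0.465
grip_force: 30.0
[ 0.53113078 -0.21089848  0.18773435] [ 0.01616707 -0.26551926 -1.32071116]
```

```bash

python3 -m inch '{"xyz":[[0,0,-0.003],[0,0,-0.005],[0,0,-0.005]],"dr":[[0,0,0],[0,0,0],[0,0,0]]}'
python3 -m inch '{"xyz":[[0,0,-0.003],[0,0,-0.003],[0,0,-0.003]],"dr":[[0,0,0],[0,0,0],[0,0,0]]}'
```

```text
time_s: 45.6
eef_pos: [0.5312, -0.211, 0.1873]
ee_rot: [[0.174, 0.985, 0.0], [0.985, -0.174, -0.0], [0.0, 0.0, -1.0]]
ft_force: [-0.5, 0.6, 1.3]
opening: 0.464
grip_force: 30.0
time_s: 45.9
eef_pos: [0.5313, -0.211, 0.1872]
ee_rot: [[0.174, 0.985, 0.001], [0.985, -0.174, 0.0], [0.0, 0.001, -1.0]]
ft_force: [-1.0, 1.0, 5.4]
opening: 0.469
grip_force: 30.0
```

Contact. I'll open gradually, retreat and check.

```bash

python3 -m inch '{"xyz":[[0,0,0.003],[0,0,0.003],[0,0,0.003],[0,0,0.003],[0,0,0.003]],"dr":[[0,0,0],[0,0,0],[0,0,0],[0,0,0],[0,0,0]]}' -0.6
python3 -m inch '{"xyz":[[0,0,0.05],[0,0,0.15],[0,0,0.35],[0,0,0.6],[0,0,0.8],[0,0,0.8]],"dr":[[0,0,0],[0,0,0],[0,0,0],[0,0,0],[0,0,0],[0,0,0]]}'
python3 -m inch '{"xyz":[[0,0.25,0],[0,0.5,0],[0,0.75,0],[0,0.9,0],[0,0.9,0],[0,0.9,0]],"dr":[[0,0,0],[0,0,0],[0,0,0],[0,0,0],[0,0,0],[0,0,0]]}'
python3 - <<'E'
from h import *
snap('scene','c11.png');snap('side','s11.png');a=cv2.imread('pics/s11.png')[130:330,190:390];b=cv2.imread('pics/c11.png')[70:270,160:360];cv2.imwrite('pics/f.png',np.hstack([cv2.resize(a,(400,400),interpolation=2),cv2.resize(b,(400,400),interpolation=2)]))
E
```

```text
time_s: 46.4
eef_pos: [0.5311, -0.2109, 0.1867]
ee_rot: [[0.174, 0.985, -0.0], [0.985, -0.174, 0.0], [-0.0, -0.0, -1.0]]
ft_force: [0.2, 0.1, 0.2]
opening: 0.789
grip_force: 0.0
time_s: 47.0
eef_pos: [0.5332, -0.2128, 0.3122]
ee_rot: [[0.175, 0.985, 0.01], [0.985, -0.175, -0.004], [-0.002, 0.01, -1.0]]
ft_force: [0.1, -0.0, 0.6]
opening: 0.801
grip_force: 0.0
time_s: 47.6
eef_pos: [0.5308, -0.0764, 0.3067]
ee_rot: [[0.174, 0.985, -0.001], [0.985, -0.174, -0.001], [-0.001, -0.001, -1.0]]
ft_force: [0.3, 0.5, -0.3]
opening: 0.805
grip_force: 0.0
```

View pics/f.png

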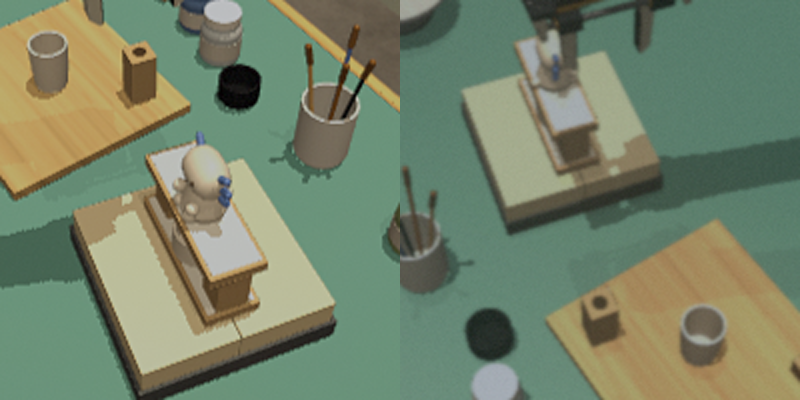

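Both views show the tier complete: the axolotl upright mid-shelf, the shelf level and squarely above the slab, and the robot clear. I'm handing in.

```bash
python3 -c "
from workcell import *
print(hand_in())"
```

```text
the job is handed in; nothing more can be done
None
```

The kiln tier is built and handed in at about 48 s of the 128 s allowed: both matching posts and the dish are on the slab, the shelf is level on the posts and the axolotl is upright at its middle. The final pictures show it standing with the robot clear, but no verdict came back.

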